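Turn the bench pump just past its compression peak and pin it

TASK

Take the flywheel of the bench air pump by its red crank knob and turn it slowly clockwise (seen from above) until you feel the resistance climb to its peak and let go, and stop just past that, without letting the wheel spin or kick. Then take the lock pin from its wooden block and lower it gently into the steel bore in front of the wheel until its collar sits fully home, and leave it there; never handle the crank while the pin is in the bore, and leave the jar, the printing block and the tape roll where they are.

Things in the scene. Friction and masses are not known exactly. Their poses are not given: they have to be found in the camera images.
- pump: Fixed blue pump: box 208 x 208 mm (foot 230), cover at z = 50 mm; finned cylinder (to z = 66) and brass pipe (to z = 81) at the back. Origin on the worktop under the vertical axle; +x points to the finned cylinder. Inside, a hidden lobe sits at an unknown angle to the crank: the resistance peak comes 0.7 to 3.5 rad clockwise of the start and cannot be seen.
- wheel_top (a point): Centre of the dark flywheel's top, z = 72 mm; wheel 128 mm across, yellow arrow points clockwise. Turning takes 2 to 4 N at the knob, climbing over 0.2 rad to a peak of 9 to 20 N, then falling back within 0.1 rad. The pin can enter only 0.06 to 0.33 rad past the peak; the wheel stays there when let go. Let go earlier it is pushed back, beyond 0.5 rad thrown on.
- flywheel (a joint): Flywheel angle a, rad, grows clockwise seen from above; at 0 the knob points to the finned cylinder (+x of the pump), and in the pump's frame the knob lies at (50 cos a, -50 sin a) mm. It starts between -2.5 and -1.8. A wheel taken too far may be held and turned back slowly.
- knob_mid (a point): Middle of the red crank knob at z = 98 mm. The knob is upright, 22 mm in diameter, from z = 78 to 118 mm, 50 mm from the axle, and spins freely on its own stem, so the hand need not turn with it.
- bore_mouth (a point): Centre of the mouth of the vertical lock bore, on the square steel boss (40 mm) in front of the wheel, z = 62 mm, 84 mm from the axle towards -x of the pump. Bore 15 mm wide with a 2 mm chamfer. With the wheel rightly set the pin goes in 48 mm, until its collar rests on the boss; else it stops 32 mm deep on a plate.
- lock_pin: Loose upright pin, 96 mm long, 0.12 kg; origin at the centre of its lower tip, z along it. Steel shank 12 mm in diameter from 0 to 48 mm (2 mm chamfer at the tip), collar 26 mm in diameter from 48 to 52, round orange grip 18 mm in diameter from 52 to 96 mm. It starts in the park block, tip 4 mm above the worktop, collar on the block.
- park_block: Fixed wooden park block 60 x 60 x 52 mm with a 15 mm hole, 50 mm deep, at its centre; origin at the centre of its underside.
- jar_black: Black ink jar, 74 mm in diameter, 83 mm high, loose bystander; origin at the centre of its underside.
- block_star: Carved printing block with a blue flower, 102 x 76 x 26 mm, loose bystander; origin at the centre of its underside.
- tape_roll: Roll of grey tape lying flat, 106 mm in diameter, 48 mm high, loose bystander; origin at the centre of its underside.
There are look-alikes about, which are no part of the job. There is more than one size of the lock_pin; the job needs the largest.

How it is judged:
On the way:
1. the flywheel has been turned clockwise towards its peak, past -1.1 rad, with the pin out of the bore (value of joint flywheel above -1.1 rad and horizontal distance between lock_pin and bore_mouth above 0.03 m), for 0.1 s.
At the end, for the whole second after the job is handed in: The lock pin stands in the bore with its tip at least 45 mm below the mouth (48 mm is home), within 6 mm of the bore's axis and 0.12 rad of upright, released; pin and flywheel are at rest (z of lock_pin in the frame of bore_mouth below -0.045 m and horizontal distance between lock_pin and bore_mouth below 0.006 m and angle between lock_pin's own z axis and vertical below 0.12 rad and linear speed of lock_pin below 0.02 m/s and velocity of joint flywheel between -0.1 and 0.1 rad/s); the robot touches nothing.
It fails at once if the flywheel spins or kicks (faster than 3 rad/s) (velocity of joint flywheel above 3 rad/s or velocity of joint flywheel below -3 rad/s).
It fails at once if the hand works the crank or wheel (over 2 N) while the pin's tip is in the bore (horizontal distance between lock_pin and bore_mouth below 0.009 m and z of lock_pin in the frame of bore_mouth below -0.006 m and contact force between the fingers and flywheel above 2 N).
It fails at once if the pin is pressed on the pump with more than 35 N (contact force between lock_pin and pump above 35 N).
It fails at once if a bystander is moved by more than 25 mm (distance of any of jar_black, block_star, tape_roll from where it was at the start of the episode above 0.025 m).
It also fails if it takes over 72 s, if anything falls off the work surface, if the arm or the gripper's body presses on something with over 40 N, if the wrist force passes 120 N, or if a joint passes its speed limit or range.

ROBOT

A 6-joint arm with a two-finger parallel gripper is mounted at the origin on a cart in front of the work surface, level with it; the furniture and walls round the work are solid. World frame = base frame: x ahead of the robot, y to its left, z up, the work surface at z = 0. Lengths are in m, angles in rad, forces in N, time in s.
With the tool pointing down it reaches from about 0.275 to 0.825 m from the base axis. Payload 4.9 kg.
Tool frame: the origin (TCP) lies on the centre line of the jaws, within the pads' length; the fingertips stand 19 mm ahead of it and the grasp point (between the pads) is the TCP; z points along the fingers, y is the line along which they close (so a half turn about z gives the same grasp; the last joint's range is limited). The gripper opens to 85 mm and grips with 20 to 120 N. Pads are 22 mm wide; open, the fingers measure 114 mm over their backs; the gripper's body (76 mm by 85 mm) begins 54 mm behind the grasp point. The pads swing forward as they close: fully open they stand 13 mm farther back than shut.
Start: joints at [-1.385, 0.326, -0.193, 1.052, 0, 1.437], TCP at [0.173, -0.522, 0.25] pointing down, gripper open.
Joint ranges: [-2.65, 2.65], [-0.97, 1.79], [-1.3, 1.35], [-1.93, 2.1], [-1.47, 1.37], [-3.14, 3.14]. Speed limits (rad/s): [2.57, 2.57, 3.14, 3.14, 3.14, 3.14].

INTERFACE

Orientations are given as [roll, pitch, yaw] about the fixed x, y, z axes, in that order (R = Rz(yaw) Ry(pitch) Rx(roll)).
In Python, from station import read_state, read_camera, sign_off gives the robot as it stands. The module is installed in compiled form; this text tells all that it offers.
- The arm moves only by the tool jog_arm, never from a script. Its argument "rows" is a list of rows, each an object of numbers: "dx", "dy", "dz": the shift along the tool's x, y, z in cm; "wx", "wy", "wz": the turn, a rotation vector about the tool's x, y, z in rad; "claw": the finger opening in cm, from 0 to 8.54. In form: [{"dx": .., "dy": .., "dz": .., "wx": .., "wy": .., "wz": .., "claw": ..}, ...]. A call has exactly 5 rows; each row is the pose to reach, as a shift and turn from the pose commanded when the call began, along the tool's axes at that moment; what a row does not reach only later rows make up. A row lasts 1/10 s, in which the tool goes at most 50 mm and 8.59 degrees, less where a joint would pass 70% of its speed; a pose out of reach is approached as far as the arm can. A call with a gripper value outside its range is refused whole. The fingers move at their own pace and stop on an object; the grip force is fixed at half the most. Time passes only in rows, so rows that repeat a pose let the fingers close, or fill a call up. It gives the time, the measured TCP pose, the force, the opening and the grip force at its end, in the units of the state.
- read_state(): the state, without advancing time (a new reading comes with each control period).
- read_camera(name): name is "scene" or "side" or "wrist"; returns a dict with "color" (480x640x3 uint8, red, green, blue), "camera_matrix" (3x3 intrinsics, pixels), "origin" and "attitude" of the camera in the world; the wrist camera has in their place "tool_from_camera" (4x4, takes a point from camera to tool coordinates, whose origin is the TCP and whose axes are the flange's). Camera axes: x right, y up, looking along -z (the intrinsics and any distortion apply to the point x, -y, -z); pixel columns grow to the right and rows downward; lengths in m; the calibration is good to about 2 mm. The wrist camera is an equidistant fisheye: a pixel r from the principal point sees the ray r / f radians off the axis. A picture is of the moment at which its call begins: read the wrist's pose just before it. There is no depth.
- sign_off(): hands the job in; it is judged then, once.
The state is a dict: "t": time; "joint_pos": joint angles; "dq": joint speeds; "effort": joint torques, N m; "tool_pos": TCP position; "tcp_rot": TCP orientation; "ft_force": force on the tool from outside, world axes, zero at the start; "wrist_torque": the same for the moment, N m; "opening": opening from 0.0 (shut) to 1.0 (fully open); "finger_force": force on a finger pad.
Only numpy, scipy, OpenCV 4.12 (cv2) and the standard library are available. Lean on these libraries where they do the work, as an engineer would, in place of code of your own. Each camera call takes 0.05 s, during which the arm holds its last target. There are 200 camera calls.

## Working session

There is one attempt and no reset: what is moved stays moved. The work goes in short steps, Python scripts to look and compute and a tool call to move; the robot and the scene stay as the last step left them, time stands still between calls to the robot, and variables do not carry over. Pictures are saved under pics/ and viewed, at most 10 in all, crops included, and the job is handed in when it is done.

Besides the shell and the picture viewer there is one more tool, called after "Call:" by a JSON object that holds its "api" and its "payload", one argument or row to a line. jog_arm: Moves the arm, as the interface text tells. Its arguments: {"type":"object","properties":{"rows":{"type":"array","items":{"type":"object","properties":{"dx":{"type":"number"},"dy":{"type":"number"},"dz":{"type":"number"},"wx":{"type":"number"},"wy":{"type":"number"},"wz":{"type":"number"},"claw":{"type":"number"}}}}},"required":["rows"]}

```bash
mkdir -p pics; cat > h.py <<'E'
import numpy as np, cv2, json
from station import read_state, read_camera, sign_off
from scipy.spatial.transform import Rotation as R
def rot(a):
    a=np.array(a,float)
    if a.shape==(3,3): return a
    return R.from_euler('xyz',a).as_matrix() if a.size==3 else R.from_quat(a).as_matrix()
def cap(n,f):
    s=read_state(); c=read_camera(n); cv2.imwrite(f'pics/{f}.png',c['color'][:,:,::-1])
    c['s']={k:np.array(v).tolist() for k,v in s.items()}; np.save(f'pics/{f}.npy',c,allow_pickle=True); return c
def load(f): return np.load(f'pics/{f}.npy',allow_pickle=True).item()
def ray(c,u,v):
    K=np.array(c['camera_matrix']); x=(u-K[0,2])/K[0,0]; y=(v-K[1,2])/K[1,1]
    if 'tool_from_camera' in c:
        r=np.hypot(x,y); k=np.sin(r)/r if r>1e-9 else 1
        d=np.array([x*k,-y*k,-np.cos(r)]); T=np.array(c['tool_from_camera'])
        Rt=rot(c['s']['tcp_rot']); o=Rt@T[:3,3]+c['s']['tool_pos']; return o,Rt@T[:3,:3]@d
    d=np.array([x,-y,-1]); d/=np.linalg.norm(d); return np.array(c['origin']),rot(c['attitude'])@d
def plane(c,u,v,z):
    o,d=ray(c,u,v); return o+d*(z-o[2])/d[2]
def tri(rs):
    A=np.zeros((3,3));b=np.zeros(3)
    for o,d in rs:
        P=np.eye(3)-np.outer(d,d);A+=P;b+=P@o
    p=np.linalg.solve(A,b); return p,[float(np.linalg.norm((np.eye(3)-np.outer(d,d))@(p-o))) for o,d in rs]
E
python3 - <<'E'
from h import *
np.set_printoptions(precision=4,suppress=True)
for n in ['scene','side','wrist']:
    c=cap(n,n+'0'); print(n,{k:v for k,v in c.items() if k not in('color','s')})
print(c['s'])
a=[load(n+'0')['color'][:,:,::-1] for n in ('scene','side')]
cv2.imwrite('pics/both.png',cv2.resize(np.vstack(a),(640,960))[:, :])
E
```

```text
scene {'camera_matrix': array([[465.2601,   0.    , 318.7116],
       [  0.    , 465.2601, 243.602 ],
       [  0.    ,   0.    ,   1.    ]]), 'origin': array([0.2256, 0.6083, 0.6049]), 'attitude': array([ 0.991 ,  0.0066, -2.6633])}
side {'camera_matrix': array([[530.1912,   0.    , 333.6027],
       [  0.    , 530.1912, 251.4147],
       [  0.    ,   0.    ,   1.    ]]), 'origin': array([ 0.5172, -0.9718,  0.5635]), 'attitude': array([ 1.0812,  0.0142, -0.0786])}
wrist {'camera_matrix': array([[371.6483,   0.    , 319.2784],
       [  0.    , 371.6483, 235.2683],
       [  0.    ,   0.    ,   1.    ]]), 'tool_from_camera': array([[-0.0001,  0.9663,  0.2574,  0.0665],
       [ 1.    ,  0.0003, -0.0006,  0.0007],
       [-0.0007,  0.2574, -0.9663, -0.1231],
       [ 0.    ,  0.    ,  0.    ,  1.    ]])}
{'t': 0.1, 'joint_pos': [-1.385187879597459, 0.3268678334217247, -0.19346599872540274, 1.0520082275213405, 1.1407865230488274e-05, 1.436619729208796], 'dq': [0.00019773001857116324, -3.924964312122543e-06, 0.0021311603242319998, -0.0004555224337762225, -0.0006989445315723615, 0.001785349372205126], 'effort': [0.0017407646737410687, -44.4240403175354, 26.303722858428955, 0.007874935981817544, -5.6284271749973414e-05, -7.685193814666036e-07], 'tool_pos': [0.1728353233169965, -0.5216272986056757, 0.24958795881104284], 'tcp_rot': [-3.140062340100047, -0.0002180846531831815, 0.31978486909780357], 'ft_force': [-0.19973355948082186, 0.010281469092153873, 0.8448351299801923], 'wrist_torque': [-0.07179599932098339, 0.008858774106510925, -0.040536962745561046], 'finger_force': 0.0, 'opening': 0.9941357617537774}
```

View pics/scene0.png

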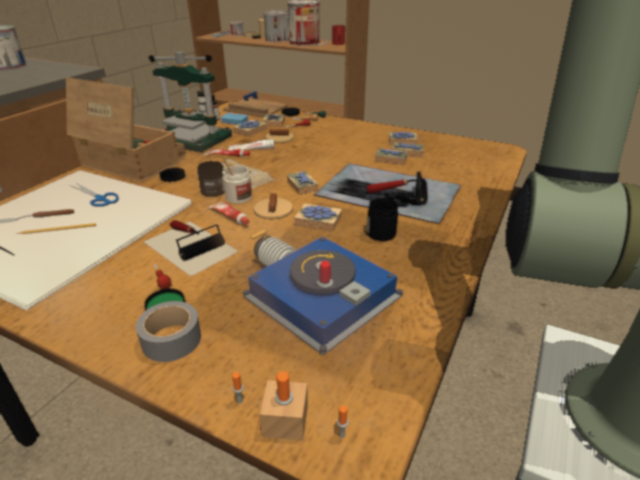

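View pics/side0.png

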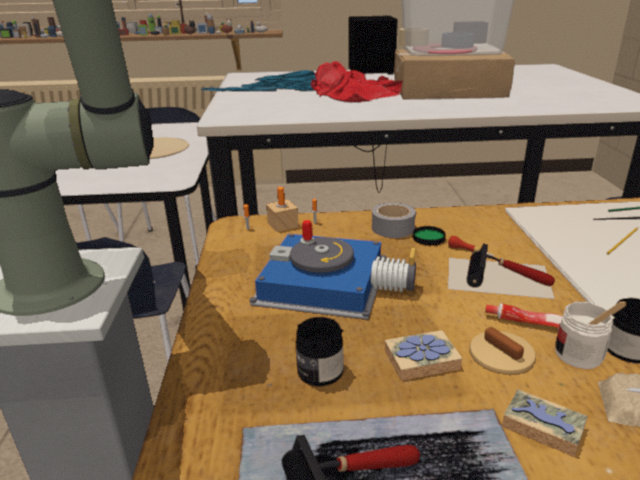

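The scene view shows the pump with the red knob at (325,273), the boss at (355,292) and the park block's pin at (283,385), with smaller pins at (238,387) and (342,420). In the side view the knob is at (307,232), the boss at (281,253) and the park pin at (281,197), with smaller pins at (247,215) and (314,210). The large pin standing in the wooden block is the one meant. I'll measure now and confirm it in an enlarged crop.

```bash
python3 - <<'E'
from h import *
np.set_printoptions(precision=4,suppress=True)
S,D=load('scene0'),load('side0')
def blobs(c,lo,hi,roi,mn=15):
    x0,y0,x1,y1=roi; h=cv2.cvtColor(c['color'],cv2.COLOR_RGB2HSV)[y0:y1,x0:x1]
    m=cv2.inRange(h,lo,hi); n,_,st,ce=cv2.connectedComponentsWithStats(m)
    return [(st[i][:4]+[x0,y0,0,0],st[i][4],ce[i]+[x0,y0]) for i in range(1,n) if st[i][4]>=mn]
for nm,c,rk,rp in (('scene',S,(300,250,350,300),(220,360,370,440)),('side',D,(295,212,325,250),(235,180,330,230))):
    print(nm,'knob',blobs(c,(0,170,100),(6,255,255),rk)); print('orange',blobs(c,(4,180,130),(16,255,255),rp))
a=cv2.resize(S['color'][230:450,215:415,::-1],None,fx=2.7,fy=2.7,interpolation=3)
b=cv2.resize(D['color'][175:325,230:400,::-1],None,fx=1.5,fy=1.5,interpolation=3)
o=np.zeros((600,800,3),np.uint8); o[:594,:540]=a; o[:225,545:800]=b; cv2.imwrite('pics/crop1.png',o)
E
```

```text
scene knob [(array([321, 261,   9,  10]), np.int32(57), array([325.2456, 265.614 ]))]
orange [(array([276, 371,  13,  29]), np.int32(304), array([282.8059, 384.5066])), (array([232, 372,   9,  17]), np.int32(121), array([236.281 , 379.4463])), (array([339, 405,   9,  19]), np.int32(131), array([342.6183, 413.2137]))]
side knob [(array([302, 220,  10,  20]), np.int32(148), array([306.777 , 229.4932]))]
orange [(array([278, 187,   6,  18]), np.int32(92), array([280.5217, 195.5   ])), (array([313, 199,   3,  11]), np.int32(31), array([314.    , 204.3226])), (array([244, 204,   5,  13]), np.int32(44), array([245.7727, 209.6364])), (array([302, 220,  11,  10]), np.int32(25), array([306. , 222.8]))]
```

View pics/crop1.png

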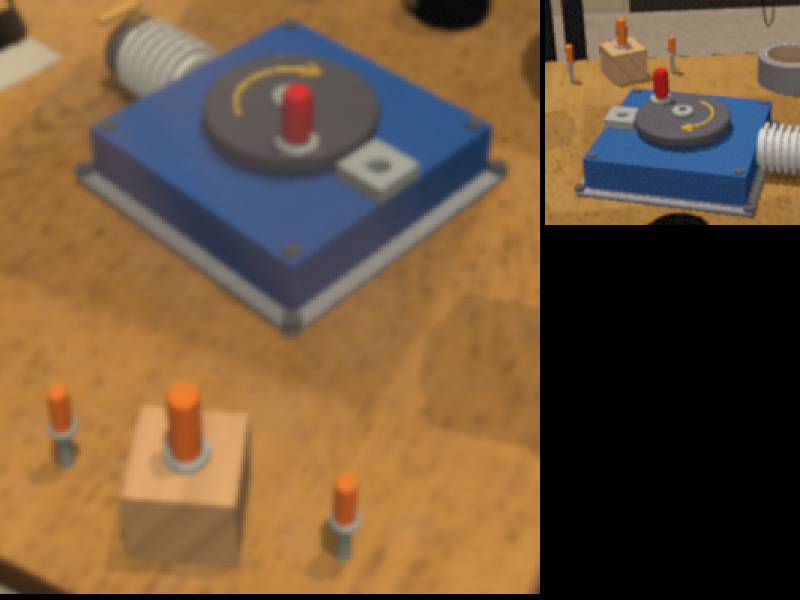

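The enlarged crop confirms it: the park-block pin (crop 185,420) has the widest collar and grip, and the two free-standing pins are smaller. The bore is at scene (355.7,291.9) and side (281.3,253).

```bash
python3 - <<'E'
from h import *
np.set_printoptions(precision=4,suppress=True)
S,D=load('scene0'),load('side0')
for n,a,b,z in (('knobtop',(325.3,264),(307.2,222),.118),('knobmid',(325.3,272.5),(307.2,231.5),.098),('bore',(355.7,291.9),(281.3,253),.062),('gripmid',(282.8,384.5),(280.5,195.8),.078),('gripbot',(283.5,397.5),(281,204.8),.056),('hub',(319.5,266),(322,248.3),.075)):
    p,e=tri([ray(S,*a),ray(D,*b)]); print(n,p,e,'planes',plane(S,*a,z)[:2],plane(D,*b,z)[:2])
# cover corners & wheel top via side
for q in ((322.8,239.3),(397.2,278.1),(249.5,278.1),(323,325.5)): print('corner',plane(S,*q,.05))
# wheel ellipse scene: crop left 203,right 380,top 55,bottom(top face) 160
for c,q in ((S,((203/2.7+215),(112/2.7+230))),(S,(380/2.7+215,104/2.7+230)),(S,(291/2.7+215,56/2.7+230))): print(plane(c,*q,.072))
E
```

```text
knobtop [ 0.5329 -0.001   0.1145] [0.0011749459007406693, 0.0011749459007406914] planes [0.5294 0.0037] [ 0.5339 -0.0075]
knobmid [ 0.5328 -0.0022  0.0942] [0.0004430116540164121, 0.00044301165401643117] planes [0.53   0.0024] [ 0.5331 -0.0097]
bore [ 0.4782 -0.0189  0.0567] [0.0005695216794540372, 0.0005695216794540016] planes [ 0.4751 -0.0128] [ 0.4791 -0.0285]
gripmid [0.4765 0.2409 0.077 ] [0.0007440353006971811, 0.0007440353006971966] planes [0.4769 0.2416] [0.4759 0.2378]
gripbot [0.4758 0.2432 0.0521] [0.0003294856430077524, 0.0003294856430077091] planes [0.4744 0.2457] [0.4758 0.2337]
hub [ 0.5619 -0.0391  0.0743] [0.0015183105583811015, 0.0015183105583810408] planes [ 0.5633 -0.0387] [ 0.5604 -0.0416]
corner [ 0.6187 -0.1616  0.05  ]
corner [ 0.4255 -0.1022  0.05  ]
corner [0.683  0.0285 0.05  ]
corner [0.4942 0.0822 0.05  ]
[ 0.6071 -0.0011  0.072 ]
[ 0.499  -0.0667  0.072 ]
[ 0.5835 -0.0925  0.072 ]
```

Call:
{"api": "jog_arm", "payload": {
  "rows": [
    {"dx": 4, "dy": -3, "dz": -0.2, "wz": -0.09, "claw": 6},
    {"dx": 8, "dy": -6, "dz": -0.4, "wz": -0.18, "claw": 6},
    {"dx": 12, "dy": -9, "dz": -0.6, "wz": -0.27, "claw": 6},
    {"dx": 16, "dy": -12, "dz": -0.8, "wz": -0.36, "claw": 6},
    {"dx": 20, "dy": -15, "dz": -1.0, "wz": -0.45, "claw": 6}
  ]
}}

```text
schema error: expected keys dx, dy, dz, wx, wy, wz, claw
```

Call:
{"api": "jog_arm", "payload": {
  "rows": [
    {"dx": 4, "dy": -3, "dz": -0.2, "wx": 0, "wy": 0, "wz": -0.09, "claw": 6},
    {"dx": 8, "dy": -6, "dz": -0.4, "wx": 0, "wy": 0, "wz": -0.18, "claw": 6},
    {"dx": 12, "dy": -9, "dz": -0.6, "wx": 0, "wy": 0, "wz": -0.27, "claw": 6},
    {"dx": 16, "dy": -12, "dz": -0.8, "wx": 0, "wy": 0, "wz": -0.36, "claw": 6},
    {"dx": 20, "dy": -15, "dz": -1.0, "wx": 0, "wy": 0, "wz": -0.45, "claw": 6}
  ]
}}

```text
t: 0.65
tool_pos: [0.3161, -0.3152, 0.2602]
tcp_rot: [-3.142, -0.0, 0.773]
ft_force: [1.3, -0.0, 0.4]
opening: 0.699
finger_force: 0.0
```

Call:
{"api": "jog_arm", "payload": {
  "rows": [
    {"dx": 4.2, "dy": -0.8, "dz": -0.2, "wx": 0, "wy": 0, "wz": -0.066, "claw": 6},
    {"dx": 8.4, "dy": -1.6, "dz": -0.4, "wx": 0, "wy": 0, "wz": -0.132, "claw": 6},
    {"dx": 12.6, "dy": -2.4, "dz": -0.6, "wx": 0, "wy": 0, "wz": -0.198, "claw": 6},
    {"dx": 16.8, "dy": -3.2, "dz": -0.8, "wx": 0, "wy": 0, "wz": -0.264, "claw": 6},
    {"dx": 21, "dy": -4, "dz": -1.0, "wx": 0, "wy": 0, "wz": -0.33, "claw": 6}
  ]
}}

```text
t: 1.15
tool_pos: [0.4391, -0.1404, 0.2703]
tcp_rot: [-3.142, 0.0, 1.103]
ft_force: [1.0, -0.7, -0.2]
opening: 0.704
finger_force: 0.0
```

Call:
{"api": "jog_arm", "payload": {
  "rows": [
    {"dx": 3, "dy": 0.4, "dz": 0, "wx": 0, "wy": 0, "wz": -0.05, "claw": 5},
    {"dx": 6, "dy": 0.8, "dz": 0, "wx": 0, "wy": 0, "wz": -0.1, "claw": 5},
    {"dx": 9, "dy": 1.2, "dz": 0, "wx": 0, "wy": 0, "wz": -0.15, "claw": 5},
    {"dx": 12.3, "dy": 1.7, "dz": 0, "wx": 0, "wy": 0, "wz": -0.194, "claw": 5},
    {"dx": 12.3, "dy": 1.7, "dz": 0, "wx": 0, "wy": 0, "wz": -0.194, "claw": 5}
  ]
}}

```text
t: 1.65
tool_pos: [0.5109, -0.0376, 0.2699]
tcp_rot: [3.141, -0.001, 1.299]
ft_force: [-0.5, -1.0, 0.5]
opening: 0.581
finger_force: 0.0
```

```bash
python3 - <<'E'
from h import *
c=cap('wrist','w1'); print(c['s']['tool_pos'],c['s']['tcp_rot'],c['s']['ft_force'])
E
```

```text
[0.5109281387524929, -0.03764703758519029, 0.26992372099961226] [3.141331053861761, -0.0010819810311719635, 1.2986402264630619] [-0.45503517657916775, -1.0113340553992356, 0.49863941700994563]
```

View pics/w1.png

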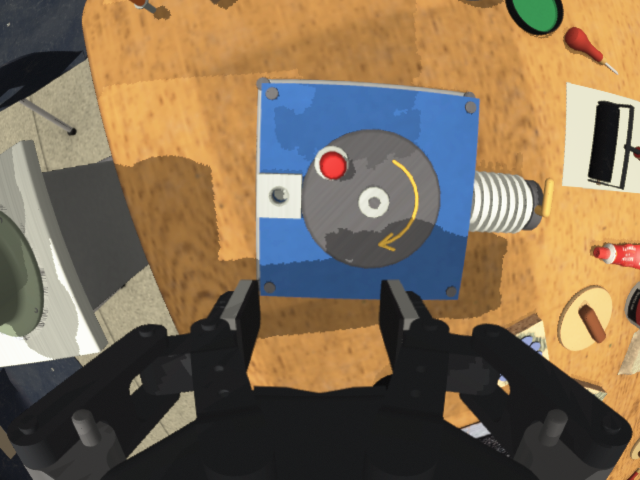

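The wrist view shows the knob top at (332,165), the hub at (374,202) and the bore at (280,195), with the boss square around it. I'll fuse these with the two fixed views.

```bash
python3 - <<'E'
from h import *
np.set_printoptions(precision=4,suppress=True)
S,D,W=load('scene0'),load('side0'),load('w1')
h=cv2.cvtColor(W['color'],cv2.COLOR_RGB2HSV)
m=cv2.inRange(h,(0,180,80),(6,255,255))[130:200,300:360]; ys,xs=np.nonzero(m); k=(xs.mean()+300,ys.mean()+130)
g=h[:,:,2][180:212,264:296]; ys,xs=np.nonzero(g<110); b=(xs.mean()+264,ys.mean()+180)
hub=h[...,2][185:220,358:392]; s=h[...,1][185:220,358:392]; ys,xs=np.nonzero((hub>150)&(s<60)); hb=(xs.mean()+358,ys.mean()+185)
print('px',k,b,hb,len(xs))
bl=cv2.inRange(h,(100,120,60),(125,255,255))
for n,q,a,d,z in (('knobtop',k,(325.3,264),(307.2,222),.118),('bore',b,(355.7,291.9),(281.3,253),.062),('hub',hb,(319.5,266),(322,248.3),.075)):
    print(n,'wrist plane',plane(W,*q,z)); p,e=tri([ray(W,*q),ray(S,*a),ray(D,*d)]); print('  tri3',p,np.array(e))
for q in ((259,81),(479,97),(459,297),(259,296)): print('corner',plane(W,*q,.05))
for q in ((257.5,176),(301,175),(301.5,218),(258,219)): print('boss',plane(W,*q,.062))
E
```

```text
px (np.float64(332.5733590733591), np.float64(165.14671814671814)) (np.float64(276.25333333333333), np.float64(197.34666666666666)) (np.float64(373.0334855403349), np.float64(201.86301369863014)) 657
knobtop wrist plane [0.5343 0.003  0.118 ]
  tri3 [0.5333 0.0012 0.1144] [0.0019 0.0024 0.0009]
bore wrist plane [ 0.4787 -0.0157  0.062 ]
  tri3 [ 0.4779 -0.0174  0.0567] [0.0011 0.0012 0.0009]
hub wrist plane [ 0.5608 -0.0405  0.075 ]
  tri3 [ 0.5616 -0.0399  0.0744] [0.001  0.002  0.0012]
corner [0.4919 0.0922 0.05  ]
corner [0.6917 0.0282 0.05  ]
corner [ 0.6306 -0.1689  0.05  ]
corner [ 0.4295 -0.1085  0.05  ]
boss [0.4679 0.0078 0.062 ]
boss [ 0.5058 -0.0024  0.062 ]
boss [ 0.4954 -0.0403  0.062 ]
boss [ 0.4565 -0.0302  0.062 ]
```

Call:
{"api": "jog_arm", "payload": {
  "rows": [
    {"dx": 1.5, "dy": 0.4, "dz": 2, "wx": 0, "wy": 0, "wz": 0, "claw": 5},
    {"dx": 3.0, "dy": 0.8, "dz": 4, "wx": 0, "wy": 0, "wz": 0, "claw": 5},
    {"dx": 4.5, "dy": 1.1, "dz": 7, "wx": 0, "wy": 0, "wz": 0, "claw": 5},
    {"dx": 4.5, "dy": 1.1, "dz": 10, "wx": 0, "wy": 0, "wz": 0, "claw": 5},
    {"dx": 4.5, "dy": 1.1, "dz": 10, "wx": 0, "wy": 0, "wz": 0, "claw": 5}
  ]
}}

```text
t: 2.2
tool_pos: [0.5288, -0.0001, 0.1666]
tcp_rot: [-3.134, 0.002, 1.293]
ft_force: [-0.6, 0.0, 0.1]
opening: 0.588
finger_force: 0.0
```

```bash
python3 - <<'E'
from h import *
np.set_printoptions(precision=4,suppress=True)
c=cap('wrist','w2'); print(c['s']['tool_pos'],c['s']['tcp_rot'],c['s']['ft_force'])
h=cv2.cvtColor(c['color'],cv2.COLOR_RGB2HSV)
m=cv2.inRange(h,(0,180,80),(6,255,255)); n,_,st,ce=cv2.connectedComponentsWithStats(m)
for i in np.argsort(-st[1:,4])[:3]+1: print(st[i],ce[i],plane(c,*ce[i],.118),tri([ray(c,*ce[i]),ray(load('w1'),332.57,165.15)]))
E
```

```text
[0.5287991345918712, -0.000116981535921042, 0.16656769674250696] [-3.133638253280464, 0.0015498757271625863, 1.2929968929067184] [-0.5950528792470215, 0.032094180415032925, 0.12127233931310946]
[ 307  230   39   51 1470] [326.3898 254.9252] [0.5359 0.0077 0.118 ] (array([0.5345, 0.0016, 0.0987]), [0.00014427946918675987, 0.00014427946918688442])
[621  42  19  29 433] [631.3072  55.157 ] [0.745  0.0744 0.118 ] (array([0.5282, 0.0397, 0.3119]), [0.02141673609708709, 0.021416736097087052])
[636 307   4  11  34] [637.7353 311.9706] [ 0.7364 -0.0972  0.118 ] (array([0.546 , 0.0343, 0.2802]), [0.023324938107476007, 0.02332493810747601])
```

View pics/w2.png

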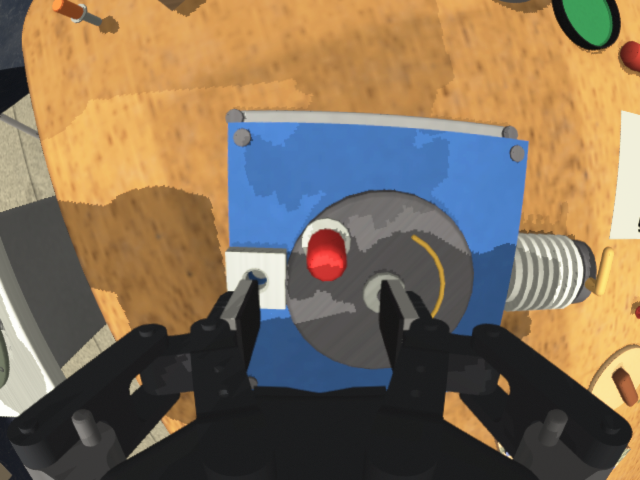

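The knob is between the open fingers at (327,255) and the fingers straddle it. I'll lower onto it.

Call:
{"api": "jog_arm", "payload": {
  "rows": [
    {"dx": 0, "dy": 0, "dz": 1.5, "wx": 0, "wy": 0, "wz": 0, "claw": 5},
    {"dx": 0, "dy": 0, "dz": 3.2, "wx": 0, "wy": 0, "wz": 0, "claw": 5},
    {"dx": 0, "dy": 0, "dz": 5, "wx": 0, "wy": 0, "wz": 0, "claw": 5},
    {"dx": 0, "dy": 0, "dz": 6.7, "wx": 0, "wy": 0, "wz": 0, "claw": 5},
    {"dx": 0, "dy": 0, "dz": 6.7, "wx": 0, "wy": 0, "wz": 0, "claw": 5}
  ]
}}

```text
t: 2.75
tool_pos: [0.5316, -0.0007, 0.1032]
tcp_rot: [-3.14, 0.0, 1.292]
ft_force: [0.0, -0.1, -0.1]
opening: 0.582
finger_force: 0.0
```

Call:
{"api": "jog_arm", "payload": {
  "rows": [
    {"dx": 0, "dy": 0, "dz": 0, "wx": 0, "wy": 0, "wz": 0, "claw": 4},
    {"dx": 0, "dy": 0, "dz": 0, "wx": 0, "wy": 0, "wz": 0, "claw": 3.5},
    {"dx": 0, "dy": 0, "dz": 0, "wx": 0, "wy": 0, "wz": 0, "claw": 3},
    {"dx": 0, "dy": 0, "dz": 0, "wx": 0, "wy": 0, "wz": 0, "claw": 3},
    {"dx": 0, "dy": 0, "dz": 0, "wx": 0, "wy": 0, "wz": 0, "claw": 3}
  ]
}}

```text
t: 3.25
tool_pos: [0.5326, -0.0, 0.1037]
tcp_rot: [3.141, -0.0, 1.294]
ft_force: [0.4, -0.3, 0.6]
opening: 0.349
finger_force: 0.0
```

Call:
{"api": "jog_arm", "payload": {
  "rows": [
    {"dx": 0.2, "dy": 0.1, "dz": 0.1, "wx": 0, "wy": 0, "wz": 0, "claw": 2.8},
    {"dx": 0.2, "dy": 0.1, "dz": 0.1, "wx": 0, "wy": 0, "wz": 0, "claw": 2.4},
    {"dx": 0.2, "dy": 0.1, "dz": 0.1, "wx": 0, "wy": 0, "wz": 0, "claw": 2},
    {"dx": 0.2, "dy": 0.1, "dz": 0.1, "wx": 0, "wy": 0, "wz": 0, "claw": 1.6},
    {"dx": 0.2, "dy": 0.1, "dz": 0.1, "wx": 0, "wy": 0, "wz": 0, "claw": 1.6}
  ]
}}

```text
t: 3.75
tool_pos: [0.5331, 0.0023, 0.1023]
tcp_rot: [-3.14, -0.001, 1.294]
ft_force: [-3.6, 2.5, 5.2]
opening: 0.242
finger_force: 58.4
```

```bash
python3 - <<'E'
import numpy as np
psi=1.294; f=lambda p:5*np.array([np.cos(p-psi),np.sin(psi-p)])
p0=2.15
for k in range(19):
    b=p0-.2*k; print('s=%.1f phi %.2f'%(.2*k,b),' | '.join('%.2f,%.2f'%tuple(f(b-.04*j)-f(b)) for j in (1,2,3,4,5)))
E
```

```text
s=0.0 phi 2.15 0.15,0.13 | 0.29,0.27 | 0.43,0.42 | 0.56,0.57 | 0.68,0.73
s=0.2 phi 1.95 0.12,0.16 | 0.23,0.33 | 0.34,0.50 | 0.44,0.67 | 0.53,0.85
s=0.4 phi 1.75 0.08,0.18 | 0.16,0.37 | 0.23,0.55 | 0.29,0.74 | 0.35,0.94
s=0.6 phi 1.55 0.05,0.19 | 0.09,0.39 | 0.12,0.59 | 0.14,0.79 | 0.16,0.99
s=0.8 phi 1.35 0.01,0.20 | 0.01,0.40 | -0.00,0.60 | -0.02,0.80 | -0.04,1.00
s=1.0 phi 1.15 -0.03,0.20 | -0.07,0.39 | -0.12,0.59 | -0.18,0.78 | -0.24,0.97
s=1.2 phi 0.95 -0.07,0.19 | -0.15,0.37 | -0.24,0.55 | -0.33,0.73 | -0.43,0.90
s=1.4 phi 0.75 -0.11,0.17 | -0.22,0.33 | -0.34,0.49 | -0.47,0.65 | -0.60,0.80
s=1.6 phi 0.55 -0.14,0.14 | -0.28,0.28 | -0.43,0.42 | -0.59,0.54 | -0.75,0.66
s=1.8 phi 0.35 -0.16,0.11 | -0.33,0.22 | -0.51,0.32 | -0.68,0.42 | -0.86,0.50
s=2.0 phi 0.15 -0.18,0.08 | -0.37,0.15 | -0.56,0.22 | -0.75,0.27 | -0.95,0.32
s=2.2 phi -0.05 -0.20,0.04 | -0.39,0.07 | -0.59,0.10 | -0.79,0.12 | -0.99,0.13
s=2.4 phi -0.25 -0.20,0.00 | -0.40,-0.01 | -0.60,-0.02 | -0.80,-0.04 | -1.00,-0.07
s=2.6 phi -0.45 -0.20,-0.04 | -0.39,-0.08 | -0.58,-0.14 | -0.77,-0.20 | -0.96,-0.27
s=2.8 phi -0.65 -0.18,-0.08 | -0.37,-0.16 | -0.54,-0.25 | -0.72,-0.35 | -0.89,-0.45
s=3.0 phi -0.85 -0.17,-0.11 | -0.33,-0.23 | -0.48,-0.35 | -0.63,-0.49 | -0.78,-0.62
s=3.2 phi -1.05 -0.14,-0.14 | -0.27,-0.29 | -0.40,-0.44 | -0.53,-0.60 | -0.64,-0.77
s=3.4 phi -1.25 -0.11,-0.17 | -0.21,-0.34 | -0.31,-0.52 | -0.40,-0.69 | -0.48,-0.88
s=3.6 phi -1.45 -0.07,-0.19 | -0.14,-0.37 | -0.20,-0.57 | -0.25,-0.76 | -0.29,-0.95
```

Call:
{"api": "jog_arm", "payload": {
  "rows": [
    {"dx": 0.15, "dy": 0.13, "dz": 0, "wx": 0, "wy": 0, "wz": 0, "claw": 1.6},
    {"dx": 0.29, "dy": 0.27, "dz": 0, "wx": 0, "wy": 0, "wz": 0, "claw": 1.6},
    {"dx": 0.43, "dy": 0.42, "dz": 0, "wx": 0, "wy": 0, "wz": 0, "claw": 1.6},
    {"dx": 0.56, "dy": 0.57, "dz": 0, "wx": 0, "wy": 0, "wz": 0, "claw": 1.6},
    {"dx": 0.68, "dy": 0.73, "dz": 0, "wx": 0, "wy": 0, "wz": 0, "claw": 1.6}
  ]
}}

```text
t: 4.25
tool_pos: [0.5415, 0.0064, 0.1023]
tcp_rot: [-3.139, 0.001, 1.294]
ft_force: [-5.2, 0.9, 7.5]
opening: 0.241
finger_force: 58.3
```

Call:
{"api": "jog_arm", "payload": {
  "rows": [
    {"dx": 0.12, "dy": 0.16, "dz": 0, "wx": 0, "wy": 0, "wz": 0, "claw": 1.6},
    {"dx": 0.23, "dy": 0.33, "dz": 0, "wx": 0, "wy": 0, "wz": 0, "claw": 1.6},
    {"dx": 0.34, "dy": 0.5, "dz": 0, "wx": 0, "wy": 0, "wz": 0, "claw": 1.6},
    {"dx": 0.44, "dy": 0.67, "dz": 0, "wx": 0, "wy": 0, "wz": 0, "claw": 1.6},
    {"dx": 0.53, "dy": 0.85, "dz": 0, "wx": 0, "wy": 0, "wz": 0, "claw": 1.6}
  ]
}}

```text
t: 4.75
tool_pos: [0.5513, 0.0091, 0.1024]
tcp_rot: [-3.14, 0.001, 1.294]
ft_force: [-4.7, 0.7, 6.2]
opening: 0.242
finger_force: 58.4
```

Call:
{"api": "jog_arm", "payload": {
  "rows": [
    {"dx": 0.08, "dy": 0.18, "dz": 0, "wx": 0, "wy": 0, "wz": 0, "claw": 1.6},
    {"dx": 0.16, "dy": 0.37, "dz": 0, "wx": 0, "wy": 0, "wz": 0, "claw": 1.6},
    {"dx": 0.23, "dy": 0.55, "dz": 0, "wx": 0, "wy": 0, "wz": 0, "claw": 1.6},
    {"dx": 0.29, "dy": 0.74, "dz": 0, "wx": 0, "wy": 0, "wz": 0, "claw": 1.6},
    {"dx": 0.35, "dy": 0.94, "dz": 0, "wx": 0, "wy": 0, "wz": 0, "claw": 1.6}
  ]
}}

```text
t: 5.25
tool_pos: [0.5614, 0.0096, 0.1024]
tcp_rot: [-3.14, 0.001, 1.294]
ft_force: [-4.3, -0.3, 6.2]
opening: 0.24
finger_force: 58.4
```

Call:
{"api": "jog_arm", "payload": {
  "rows": [
    {"dx": 0.05, "dy": 0.19, "dz": 0, "wx": 0, "wy": 0, "wz": 0, "claw": 1.6},
    {"dx": 0.09, "dy": 0.39, "dz": 0, "wx": 0, "wy": 0, "wz": 0, "claw": 1.6},
    {"dx": 0.12, "dy": 0.59, "dz": 0, "wx": 0, "wy": 0, "wz": 0, "claw": 1.6},
    {"dx": 0.14, "dy": 0.79, "dz": 0, "wx": 0, "wy": 0, "wz": 0, "claw": 1.6},
    {"dx": 0.16, "dy": 0.99, "dz": 0, "wx": 0, "wy": 0, "wz": 0, "claw": 1.6}
  ]
}}

```text
t: 5.75
tool_pos: [0.5713, 0.0083, 0.1023]
tcp_rot: [-3.14, 0.002, 1.294]
ft_force: [-3.8, -0.9, 6.0]
opening: 0.238
finger_force: 58.4
```

Call:
{"api": "jog_arm", "payload": {
  "rows": [
    {"dx": 0.01, "dy": 0.2, "dz": 0, "wx": 0, "wy": 0, "wz": 0, "claw": 1.6},
    {"dx": 0.01, "dy": 0.4, "dz": 0, "wx": 0, "wy": 0, "wz": 0, "claw": 1.6},
    {"dx": 0, "dy": 0.6, "dz": 0, "wx": 0, "wy": 0, "wz": 0, "claw": 1.6},
    {"dx": -0.02, "dy": 0.8, "dz": 0, "wx": 0, "wy": 0, "wz": 0, "claw": 1.6},
    {"dx": -0.04, "dy": 1.0, "dz": 0, "wx": 0, "wy": 0, "wz": 0, "claw": 1.6}
  ]
}}

```text
t: 6.25
tool_pos: [0.5806, 0.005, 0.1023]
tcp_rot: [-3.14, 0.002, 1.293]
ft_force: [-4.6, -0.7, 7.0]
opening: 0.242
finger_force: 58.4
```

Call:
{"api": "jog_arm", "payload": {
  "rows": [
    {"dx": -0.03, "dy": 0.2, "dz": 0, "wx": 0, "wy": 0, "wz": 0, "claw": 1.6},
    {"dx": -0.07, "dy": 0.39, "dz": 0, "wx": 0, "wy": 0, "wz": 0, "claw": 1.6},
    {"dx": -0.12, "dy": 0.59, "dz": 0, "wx": 0, "wy": 0, "wz": 0, "claw": 1.6},
    {"dx": -0.18, "dy": 0.78, "dz": 0, "wx": 0, "wy": 0, "wz": 0, "claw": 1.6},
    {"dx": -0.24, "dy": 0.97, "dz": 0, "wx": 0, "wy": 0, "wz": 0, "claw": 1.6}
  ]
}}

```text
t: 6.75
tool_pos: [0.589, -0.0, 0.1024]
tcp_rot: [-3.139, 0.002, 1.293]
ft_force: [-5.9, -1.2, 7.2]
opening: 0.241
finger_force: 58.4
```

Call:
{"api": "jog_arm", "payload": {
  "rows": [
    {"dx": -0.09, "dy": 0.18, "dz": 0, "wx": 0, "wy": 0, "wz": 0, "claw": 1.6},
    {"dx": -0.18, "dy": 0.36, "dz": 0, "wx": 0, "wy": 0, "wz": 0, "claw": 1.6},
    {"dx": -0.29, "dy": 0.53, "dz": 0, "wx": 0, "wy": 0, "wz": 0, "claw": 1.6},
    {"dx": -0.4, "dy": 0.7, "dz": 0, "wx": 0, "wy": 0, "wz": 0, "claw": 1.6},
    {"dx": -0.51, "dy": 0.87, "dz": 0, "wx": 0, "wy": 0, "wz": 0, "claw": 1.6}
  ]
}}

```text
t: 7.25
tool_pos: [0.5962, -0.0066, 0.1024]
tcp_rot: [-3.139, 0.001, 1.294]
ft_force: [-5.1, 1.9, 6.7]
opening: 0.239
finger_force: 58.3
```

Call:
{"api": "jog_arm", "payload": {
  "rows": [
    {"dx": -0.06, "dy": 0.09, "dz": 0, "wx": 0, "wy": 0, "wz": 0, "claw": 1.6},
    {"dx": -0.11, "dy": 0.17, "dz": 0, "wx": 0, "wy": 0, "wz": 0, "claw": 1.6},
    {"dx": -0.17, "dy": 0.25, "dz": 0, "wx": 0, "wy": 0, "wz": 0, "claw": 1.6},
    {"dx": -0.22, "dy": 0.33, "dz": 0, "wx": 0, "wy": 0, "wz": 0, "claw": 1.6},
    {"dx": -0.28, "dy": 0.41, "dz": 0, "wx": 0, "wy": 0, "wz": 0, "claw": 1.6}
  ]
}}

```text
t: 7.75
tool_pos: [0.5993, -0.0103, 0.1024]
tcp_rot: [-3.139, 0.001, 1.294]
ft_force: [-5.9, 2.4, 5.4]
opening: 0.24
finger_force: 58.4
```

Call:
{"api": "jog_arm", "payload": {
  "rows": [
    {"dx": -0.06, "dy": 0.08, "dz": 0, "wx": 0, "wy": 0, "wz": 0, "claw": 1.6},
    {"dx": -0.12, "dy": 0.16, "dz": 0, "wx": 0, "wy": 0, "wz": 0, "claw": 1.6},
    {"dx": -0.19, "dy": 0.24, "dz": 0, "wx": 0, "wy": 0, "wz": 0, "claw": 1.6},
    {"dx": -0.26, "dy": 0.32, "dz": 0, "wx": 0, "wy": 0, "wz": 0, "claw": 1.6},
    {"dx": -0.32, "dy": 0.39, "dz": 0, "wx": 0, "wy": 0, "wz": 0, "claw": 1.6}
  ]
}}

```text
t: 8.25
tool_pos: [0.6021, -0.0145, 0.1024]
tcp_rot: [-3.139, 0.0, 1.294]
ft_force: [-6.0, 0.4, 7.4]
opening: 0.241
finger_force: 58.4
```

Call:
{"api": "jog_arm", "payload": {
  "rows": [
    {"dx": -0.08, "dy": 0.06, "dz": 0, "wx": 0, "wy": 0, "wz": 0, "claw": 1.6},
    {"dx": -0.16, "dy": 0.12, "dz": 0, "wx": 0, "wy": 0, "wz": 0, "claw": 1.6},
    {"dx": -0.25, "dy": 0.18, "dz": 0, "wx": 0, "wy": 0, "wz": 0, "claw": 1.6},
    {"dx": -0.33, "dy": 0.24, "dz": 0, "wx": 0, "wy": 0, "wz": 0, "claw": 1.6},
    {"dx": -0.42, "dy": 0.3, "dz": 0, "wx": 0, "wy": 0, "wz": 0, "claw": 1.6}
  ]
}}

```text
t: 8.75
tool_pos: [0.6043, -0.0188, 0.1024]
tcp_rot: [-3.14, -0.001, 1.294]
ft_force: [-3.6, 2.7, 5.2]
opening: 0.242
finger_force: 58.3
```

Call:
{"api": "jog_arm", "payload": {
  "rows": [
    {"dx": -0.15, "dy": 0.13, "dz": 0, "wx": 0, "wy": 0, "wz": 0, "claw": 1.6},
    {"dx": -0.31, "dy": 0.25, "dz": 0, "wx": 0, "wy": 0, "wz": 0, "claw": 1.6},
    {"dx": -0.48, "dy": 0.36, "dz": 0, "wx": 0, "wy": 0, "wz": 0, "claw": 1.6},
    {"dx": -0.64, "dy": 0.48, "dz": 0, "wx": 0, "wy": 0, "wz": 0, "claw": 1.6},
    {"dx": -0.81, "dy": 0.58, "dz": 0, "wx": 0, "wy": 0, "wz": 0, "claw": 1.6}
  ]
}}

```text
t: 9.25
tool_pos: [0.6077, -0.028, 0.1024]
tcp_rot: [-3.14, -0.001, 1.294]
ft_force: [-4.0, 2.7, 6.6]
opening: 0.242
finger_force: 58.4
```

Call:
{"api": "jog_arm", "payload": {
  "rows": [
    {"dx": -0.18, "dy": 0.09, "dz": 0, "wx": 0, "wy": 0, "wz": 0, "claw": 1.6},
    {"dx": -0.36, "dy": 0.18, "dz": 0, "wx": 0, "wy": 0, "wz": 0, "claw": 1.6},
    {"dx": -0.54, "dy": 0.26, "dz": 0, "wx": 0, "wy": 0, "wz": 0, "claw": 1.6},
    {"dx": -0.72, "dy": 0.34, "dz": 0, "wx": 0, "wy": 0, "wz": 0, "claw": 1.6},
    {"dx": -0.91, "dy": 0.41, "dz": 0, "wx": 0, "wy": 0, "wz": 0, "claw": 1.6}
  ]
}}

```text
t: 9.75
tool_pos: [0.6092, -0.0376, 0.1024]
tcp_rot: [-3.139, -0.002, 1.295]
ft_force: [-4.4, 4.0, 5.9]
opening: 0.243
finger_force: 58.4
```

Call:
{"api": "jog_arm", "payload": {
  "rows": [
    {"dx": -0.2, "dy": 0.04, "dz": 0, "wx": 0, "wy": 0, "wz": 0, "claw": 1.6},
    {"dx": -0.4, "dy": 0.08, "dz": 0, "wx": 0, "wy": 0, "wz": 0, "claw": 1.6},
    {"dx": -0.6, "dy": 0.12, "dz": 0, "wx": 0, "wy": 0, "wz": 0, "claw": 1.6},
    {"dx": -0.8, "dy": 0.15, "dz": 0, "wx": 0, "wy": 0, "wz": 0, "claw": 1.6},
    {"dx": -0.99, "dy": 0.17, "dz": 0, "wx": 0, "wy": 0, "wz": 0, "claw": 1.6}
  ]
}}

```text
t: 10.25
tool_pos: [0.6087, -0.0475, 0.1024]
tcp_rot: [-3.14, -0.002, 1.295]
ft_force: [-2.0, 4.5, 4.1]
opening: 0.242
finger_force: 58.4
```

Call:
{"api": "jog_arm", "payload": {
  "rows": [
    {"dx": -0.2, "dy": 0.02, "dz": 0, "wx": 0, "wy": 0, "wz": 0, "claw": 1.6},
    {"dx": -0.4, "dy": 0.03, "dz": 0, "wx": 0, "wy": 0, "wz": 0, "claw": 1.6},
    {"dx": -0.6, "dy": 0.04, "dz": 0, "wx": 0, "wy": 0, "wz": 0, "claw": 1.6},
    {"dx": -0.8, "dy": 0.03, "dz": 0, "wx": 0, "wy": 0, "wz": 0, "claw": 1.6},
    {"dx": -1.0, "dy": 0.02, "dz": 0, "wx": 0, "wy": 0, "wz": 0, "claw": 1.6}
  ]
}}

```text
t: 10.75
tool_pos: [0.6063, -0.0571, 0.1024]
tcp_rot: [-3.141, -0.003, 1.295]
ft_force: [-1.8, 5.5, 4.2]
opening: 0.243
finger_force: 58.4
```

Call:
{"api": "jog_arm", "payload": {
  "rows": [
    {"dx": -0.2, "dy": -0.02, "dz": 0, "wx": 0, "wy": 0, "wz": 0, "claw": 1.6},
    {"dx": -0.4, "dy": -0.06, "dz": 0, "wx": 0, "wy": 0, "wz": 0, "claw": 1.6},
    {"dx": -0.59, "dy": -0.1, "dz": 0, "wx": 0, "wy": 0, "wz": 0, "claw": 1.6},
    {"dx": -0.79, "dy": -0.16, "dz": 0, "wx": 0, "wy": 0, "wz": 0, "claw": 1.6},
    {"dx": -0.98, "dy": -0.22, "dz": 0, "wx": 0, "wy": 0, "wz": 0, "claw": 1.6}
  ]
}}

```text
t: 11.25
tool_pos: [0.6019, -0.0663, 0.1024]
tcp_rot: [3.141, -0.002, 1.295]
ft_force: [-0.8, 4.9, 2.5]
opening: 0.239
finger_force: 58.5
```

Call:
{"api": "jog_arm", "payload": {
  "rows": [
    {"dx": -0.19, "dy": -0.06, "dz": 0, "wx": 0, "wy": 0, "wz": 0, "claw": 1.6},
    {"dx": -0.38, "dy": -0.13, "dz": 0, "wx": 0, "wy": 0, "wz": 0, "claw": 1.6},
    {"dx": -0.57, "dy": -0.2, "dz": 0, "wx": 0, "wy": 0, "wz": 0, "claw": 1.6},
    {"dx": -0.75, "dy": -0.28, "dz": 0, "wx": 0, "wy": 0, "wz": 0, "claw": 1.6},
    {"dx": -0.93, "dy": -0.37, "dz": 0, "wx": 0, "wy": 0, "wz": 0, "claw": 1.6}
  ]
}}

```text
t: 11.75
tool_pos: [0.5969, -0.0731, 0.1024]
tcp_rot: [3.14, -0.006, 1.295]
ft_force: [4.5, 9.7, 0.7]
opening: 0.24
finger_force: 58.5
```

Call:
{"api": "jog_arm", "payload": {
  "rows": [
    {"dx": -0.05, "dy": -0.03, "dz": 0, "wx": 0, "wy": 0, "wz": 0, "claw": 1.6},
    {"dx": -0.1, "dy": -0.06, "dz": 0, "wx": 0, "wy": 0, "wz": 0, "claw": 1.6},
    {"dx": -0.16, "dy": -0.09, "dz": 0, "wx": 0, "wy": 0, "wz": 0, "claw": 1.6},
    {"dx": -0.21, "dy": -0.12, "dz": 0, "wx": 0, "wy": 0, "wz": 0, "claw": 1.6},
    {"dx": -0.26, "dy": -0.15, "dz": 0, "wx": 0, "wy": 0, "wz": 0, "claw": 1.6}
  ]
}}

```text
t: 12.25
tool_pos: [0.5958, -0.0744, 0.1024]
tcp_rot: [3.139, -0.008, 1.296]
ft_force: [7.2, 11.3, -0.7]
opening: 0.244
finger_force: 58.6
```

Call:
{"api": "jog_arm", "payload": {
  "rows": [
    {"dx": -0.05, "dy": -0.03, "dz": 0, "wx": 0, "wy": 0, "wz": 0, "claw": 1.6},
    {"dx": -0.1, "dy": -0.07, "dz": 0, "wx": 0, "wy": 0, "wz": 0, "claw": 1.6},
    {"dx": -0.15, "dy": -0.1, "dz": 0, "wx": 0, "wy": 0, "wz": 0, "claw": 1.6},
    {"dx": -0.2, "dy": -0.13, "dz": 0, "wx": 0, "wy": 0, "wz": 0, "claw": 1.6},
    {"dx": -0.25, "dy": -0.17, "dz": 0, "wx": 0, "wy": 0, "wz": 0, "claw": 1.6}
  ]
}}

```text
t: 12.75
tool_pos: [0.5945, -0.0756, 0.1025]
tcp_rot: [3.137, -0.01, 1.297]
ft_force: [10.0, 12.8, -3.4]
opening: 0.238
finger_force: 58.7
```

Call:
{"api": "jog_arm", "payload": {
  "rows": [
    {"dx": -0.05, "dy": -0.03, "dz": 0, "wx": 0, "wy": 0, "wz": 0, "claw": 1.6},
    {"dx": -0.09, "dy": -0.07, "dz": 0, "wx": 0, "wy": 0, "wz": 0, "claw": 1.6},
    {"dx": -0.14, "dy": -0.1, "dz": 0, "wx": 0, "wy": 0, "wz": 0, "claw": 1.6},
    {"dx": -0.18, "dy": -0.14, "dz": 0, "wx": 0, "wy": 0, "wz": 0, "claw": 1.6},
    {"dx": -0.22, "dy": -0.17, "dz": 0, "wx": 0, "wy": 0, "wz": 0, "claw": 1.6}
  ]
}}

```text
t: 13.25
tool_pos: [0.5934, -0.0767, 0.1025]
tcp_rot: [3.135, -0.012, 1.297]
ft_force: [13.9, 15.4, -6.5]
opening: 0.24
finger_force: 58.8
```

Call:
{"api": "jog_arm", "payload": {
  "rows": [
    {"dx": -0.04, "dy": -0.03, "dz": 0, "wx": 0, "wy": 0, "wz": 0, "claw": 1.6},
    {"dx": -0.08, "dy": -0.06, "dz": 0, "wx": 0, "wy": 0, "wz": 0, "claw": 1.6},
    {"dx": -0.11, "dy": -0.09, "dz": 0, "wx": 0, "wy": 0, "wz": 0, "claw": 1.6},
    {"dx": -0.15, "dy": -0.12, "dz": 0, "wx": 0, "wy": 0, "wz": 0, "claw": 1.6},
    {"dx": -0.19, "dy": -0.15, "dz": 0, "wx": 0, "wy": 0, "wz": 0, "claw": 1.6}
  ]
}}

```text
t: 13.75
tool_pos: [0.591, -0.0788, 0.1025]
tcp_rot: [3.136, -0.009, 1.297]
ft_force: [10.7, 12.1, -3.8]
opening: 0.24
finger_force: 58.9
```

Call:
{"api": "jog_arm", "payload": {
  "rows": [
    {"dx": -0.04, "dy": -0.04, "dz": 0, "wx": 0, "wy": 0, "wz": 0, "claw": 1.6},
    {"dx": -0.08, "dy": -0.08, "dz": 0, "wx": 0, "wy": 0, "wz": 0, "claw": 1.6},
    {"dx": -0.14, "dy": -0.13, "dz": 0, "wx": 0, "wy": 0, "wz": 0, "claw": 1.6},
    {"dx": -0.2, "dy": -0.19, "dz": 0, "wx": 0, "wy": 0, "wz": 0, "claw": 1.6},
    {"dx": -0.25, "dy": -0.24, "dz": 0, "wx": 0, "wy": 0, "wz": 0, "claw": 1.6}
  ]
}}

```text
t: 14.25
tool_pos: [0.5862, -0.0824, 0.1024]
tcp_rot: [3.138, -0.005, 1.295]
ft_force: [6.6, 7.6, -2.0]
opening: 0.236
finger_force: 59.2
```

Call:
{"api": "jog_arm", "payload": {
  "rows": [
    {"dx": 0, "dy": 0, "dz": 0, "wx": 0, "wy": 0, "wz": 0, "claw": 1.6},
    {"dx": 0, "dy": 0, "dz": 0, "wx": 0, "wy": 0, "wz": 0, "claw": 1.6},
    {"dx": 0, "dy": 0, "dz": 0, "wx": 0, "wy": 0, "wz": 0, "claw": 1.6},
    {"dx": 0, "dy": 0, "dz": 0, "wx": 0, "wy": 0, "wz": 0, "claw": 1.6},
    {"dx": 0, "dy": 0, "dz": 0, "wx": 0, "wy": 0, "wz": 0, "claw": 1.6}
  ]
}}

```text
t: 14.75
tool_pos: [0.5858, -0.0827, 0.1024]
tcp_rot: [3.139, -0.004, 1.295]
ft_force: [4.2, 7.2, -0.4]
opening: 0.239
finger_force: 59.3
```

Call:
{"api": "jog_arm", "payload": {
  "rows": [
    {"dx": -0.05, "dy": -0.05, "dz": 0, "wx": 0, "wy": 0, "wz": 0, "claw": 1.6},
    {"dx": -0.1, "dy": -0.1, "dz": 0, "wx": 0, "wy": 0, "wz": 0, "claw": 1.6},
    {"dx": -0.14, "dy": -0.14, "dz": 0, "wx": 0, "wy": 0, "wz": 0, "claw": 1.6},
    {"dx": -0.14, "dy": -0.14, "dz": 0, "wx": 0, "wy": 0, "wz": 0, "claw": 1.6},
    {"dx": -0.14, "dy": -0.14, "dz": 0, "wx": 0, "wy": 0, "wz": 0, "claw": 1.6}
  ]
}}

```text
t: 15.25
tool_pos: [0.5843, -0.0836, 0.1024]
tcp_rot: [3.138, -0.004, 1.295]
ft_force: [5.7, 5.9, -0.9]
opening: 0.238
finger_force: 59.3
```

```bash
python3 - <<'E'
import numpy as np
from scipy.optimize import least_squares
d=np.array([[.5331,.0023,-3.6,2.5],[.5415,.0064,-5.2,.9],[.5513,.0091,-4.7,.7],[.5614,.0096,-4.3,-.3],[.5713,.0083,-3.8,-.9],[.5806,.005,-4.6,-.7],[.589,0,-5.9,-1.2],[.5962,-.0066,-5.1,1.9],[.5993,-.0103,-5.9,2.4],[.6021,-.0145,-6,.4],[.6043,-.0188,-3.6,2.7],[.6077,-.028,-4,2.7],[.6092,-.0376,-4.4,4],[.6087,-.0475,-2,4.5],[.6063,-.0571,-1.8,5.5],[.6019,-.0663,-.8,4.9],[.5969,-.0731,4.5,9.7],[.5958,-.0744,7.2,11.3],[.5945,-.0756,10,12.8],[.5934,-.0767,13.9,15.4],[.591,-.0788,10.7,12.1],[.5862,-.0824,6.6,7.6],[.5858,-.0827,4.2,7.2],[.5843,-.0836,5.7,5.9]])
r=least_squares(lambda q:np.hypot(d[:,0]-q[0],d[:,1]-q[1])-q[2],[.561,-.0395,.05]); print(r.x,np.abs(r.fun).max())
c=r.x[:2]; p=np.arctan2(d[:,1]-c[1],d[:,0]-c[0])
for a,f in zip(p,d[:,2:]): print('%.3f a=%.3f tang %.1f rad %.1f'%(a,-.30-a,-(f@[np.sin(a),-np.cos(a)]),f@[np.cos(a),np.sin(a)]))
E
```

```text
[ 0.55926624 -0.04025837  0.0499754 ] 9.052060325748928e-05
2.122 a=-2.422 tang 1.8 rad 4.0
1.935 a=-2.235 tang 4.5 rad 2.7
1.731 a=-2.031 tang 4.5 rad 1.4
1.528 a=-1.828 tang 4.3 rad -0.5
1.328 a=-1.628 tang 3.5 rad -1.8
1.130 a=-1.430 tang 3.9 rad -2.6
0.935 a=-1.235 tang 4.0 rad -4.5
0.739 a=-1.039 tang 4.8 rad -2.5
0.642 a=-0.942 tang 5.5 rad -3.3
0.541 a=-0.841 tang 3.4 rad -4.9
0.445 a=-0.745 tang 4.0 rad -2.1
0.248 a=-0.548 tang 3.6 rad -3.2
0.053 a=-0.353 tang 4.2 rad -4.2
-0.145 a=-0.155 tang 4.2 rad -2.6
-0.344 a=0.044 tang 4.6 rad -3.5
-0.548 a=0.248 tang 3.8 rad -3.2
-0.718 a=0.418 tang 10.3 rad -3.0
-0.752 a=0.452 tang 13.2 rad -2.5
-0.787 a=0.487 tang 16.1 rad -2.0
-0.818 a=0.518 tang 20.7 rad -1.7
-0.882 a=0.582 tang 16.0 rad -2.5
-1.002 a=0.702 tang 9.7 rad -2.8
-1.012 a=0.712 tang 7.4 rad -3.9
-1.047 a=0.747 tang 7.9 rad -2.3
```

The circle fit is good to 0.1 mm (axle at 0.5593, -0.0403). The peak is at about a = 0.55 and the wheel is now at 0.75, roughly 0.2 past it. I'll release and lift clear.

Call:
{"api": "jog_arm", "payload": {
  "rows": [
    {"dx": 0, "dy": 0, "dz": 0, "wx": 0, "wy": 0, "wz": 0, "claw": 2.4},
    {"dx": 0, "dy": 0, "dz": 0, "wx": 0, "wy": 0, "wz": 0, "claw": 3},
    {"dx": 0, "dy": 0, "dz": 0, "wx": 0, "wy": 0, "wz": 0, "claw": 4.5},
    {"dx": 0, "dy": 0, "dz": 0, "wx": 0, "wy": 0, "wz": 0, "claw": 5},
    {"dx": 0, "dy": 0, "dz": 0, "wx": 0, "wy": 0, "wz": 0, "claw": 5}
  ]
}}

```text
t: 15.75
tool_pos: [0.582, -0.0853, 0.1022]
tcp_rot: [-3.141, 0.0, 1.293]
ft_force: [2.0, 0.5, 0.2]
opening: 0.587
finger_force: 0.0
```

Call:
{"api": "jog_arm", "payload": {
  "rows": [
    {"dx": 0, "dy": 0, "dz": -1, "wx": 0, "wy": 0, "wz": 0, "claw": 5},
    {"dx": 0, "dy": 0, "dz": -3, "wx": 0, "wy": 0, "wz": 0, "claw": 5},
    {"dx": 0, "dy": 0, "dz": -6, "wx": 0, "wy": 0, "wz": 0, "claw": 5},
    {"dx": 0, "dy": 0, "dz": -10, "wx": 0, "wy": 0, "wz": 0, "claw": 5},
    {"dx": 0, "dy": 0, "dz": -14, "wx": 0, "wy": 0, "wz": 0, "claw": 5}
  ]
}}

```text
t: 16.25
tool_pos: [0.5817, -0.085, 0.2442]
tcp_rot: [-3.141, 0.0, 1.294]
ft_force: [0.1, 0.1, 0.2]
opening: 0.588
finger_force: 0.0
```

```bash
cat > k.py <<'E'
from h import *
import sys
np.set_printoptions(precision=4,suppress=True)
c=cap('wrist',sys.argv[1]); print(c['s']['tool_pos'],c['s']['tcp_rot'],c['s']['ft_force'])
h=cv2.cvtColor(c['color'],cv2.COLOR_RGB2HSV)
m=cv2.inRange(h,(0,170,80),(6,255,255)); n,_,st,ce=cv2.connectedComponentsWithStats(m)
for i in range(1,n):
    p=plane(c,*ce[i],.112)
    r=p[:2]-[.5593,-.0403]
    if st[i,4]>80 and np.hypot(*r)<.075: print('knob',ce[i],st[i],p,'a=',-.30-np.arctan2(r[1],r[0]),np.hypot(*r))
E
python3 k.py w3
```

```text
[0.5817207998491971, -0.084997621153778, 0.24421000106994048] [-3.1412921966564538, 0.00010071400113287332, 1.2937369773682874] [0.0741338110426999, 0.1083937443631181, 0.22848241923818863]
knob [322.2534 223.4986] [309 207  27  33 738] [ 0.5869 -0.0806  0.112 ] a= 0.6706030176373425 0.04886582242870427
```

Call:
{"api": "jog_arm", "payload": {
  "rows": [
    {"dx": 3.3, "dy": -2.6, "dz": -0.2, "wx": 0, "wy": 0, "wz": 0, "claw": 5},
    {"dx": 7, "dy": -5.5, "dz": -0.4, "wx": 0, "wy": 0, "wz": 0, "claw": 5},
    {"dx": 10.5, "dy": -8.2, "dz": -0.6, "wx": 0, "wy": 0, "wz": 0, "claw": 5},
    {"dx": 14, "dy": -11, "dz": -0.8, "wx": 0, "wy": 0, "wz": 0, "claw": 5},
    {"dx": 17.5, "dy": -13.7, "dz": -1.0, "wx": 0, "wy": 0, "wz": 0, "claw": 5}
  ]
}}

```text
t: 16.8
tool_pos: [0.4974, 0.1221, 0.2531]
tcp_rot: [3.141, -0.0, 1.293]
ft_force: [0.4, 0.9, -0.8]
opening: 0.584
finger_force: 0.0
```

Call:
{"api": "jog_arm", "payload": {
  "rows": [
    {"dx": 3, "dy": -2.3, "dz": 0, "wx": 0, "wy": 0, "wz": 0, "claw": 5},
    {"dx": 6, "dy": -4.6, "dz": 0, "wx": 0, "wy": 0, "wz": 0, "claw": 5},
    {"dx": 6, "dy": -4.6, "dz": 0, "wx": 0, "wy": 0, "wz": 0, "claw": 5},
    {"dx": 6, "dy": -4.6, "dz": 0, "wx": 0, "wy": 0, "wz": 0, "claw": 5},
    {"dx": 6, "dy": -4.6, "dz": 0, "wx": 0, "wy": 0, "wz": 0, "claw": 5}
  ]
}}

```text
t: 17.3
tool_pos: [0.4709, 0.1904, 0.2526]
tcp_rot: [3.141, 0.0, 1.293]
ft_force: [-0.4, 0.2, 0.3]
opening: 0.587
finger_force: 0.0
```

```bash
python3 - <<'E'
from h import *
np.set_printoptions(precision=4,suppress=True)
c=cap('wrist','w4'); print(c['s']['tool_pos'],c['s']['tcp_rot'])
h=cv2.cvtColor(c['color'],cv2.COLOR_RGB2HSV)
m=cv2.inRange(h,(4,180,130),(16,255,255)); n,_,st,ce=cv2.connectedComponentsWithStats(m)
for i in range(1,n):
    if st[i,4]>60: print(st[i],ce[i],plane(c,*ce[i],.10)[:2],plane(c,*ce[i],.08)[:2])
E
```

```text
[0.47086945874370595, 0.19036640264056268, 0.2526028992957878] [3.140776125845507, 7.549347033997122e-05, 1.2929830264182751]
[388 117  17  13 142] [396.4789 123.5704] [0.549  0.2485] [0.5533 0.2482]
[295 143  22  22 199] [307.3417 153.5729] [0.479  0.2441] [0.4782 0.2434]
```

View pics/w4.png

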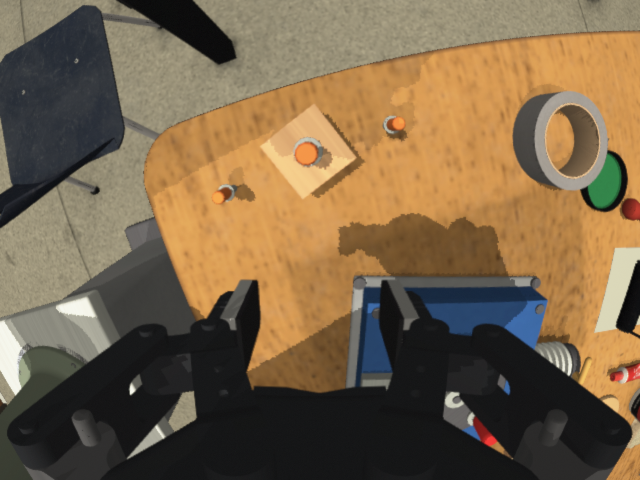

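The wrist view shows the park block with the large pin's orange top at (306,152), and the small pins at (223,193) and (396,124). I'll fix the pin's axis from the block corners, the collar and the fixed views.

```bash
python3 - <<'E'
from h import *
np.set_printoptions(precision=4,suppress=True)
W,S,D=load('w4'),load('scene0'),load('side0')
q=[plane(W,*p,.052)[:2] for p in ((316,105),(357,157),(304,198),(261,148))]; print(np.array(q),np.mean(q,0))
print('collar',plane(W,307.5,152.5,.054)[:2],'top',plane(W,306,152.5,.1)[:2])
print(tri([ray(W,306,152.5),ray(S,282.8,376),ray(D,280.5,189)]))
s=W['s']; t=np.array([.478,.2435]); d=t-s['tool_pos'][:2]; y=s['tcp_rot'][2]
print('dx,dy cm',100*(d@[np.cos(y),np.sin(y)]),100*(d@[np.sin(y),-np.cos(y)]))
E
```

```text
[[0.496  0.2812]
 [0.5178 0.228 ]
 [0.4633 0.2057]
 [0.4398 0.2589]] [0.4792 0.2435]
collar [0.4776 0.2435] top [0.4783 0.2451]
(array([0.477 , 0.2428, 0.0946]), [0.002364234615693, 0.002191867266103169, 0.0008729891384215534])
dx,dy cm 5.305189512113438 -0.7714934284792956
```

Call:
{"api": "jog_arm", "payload": {
  "rows": [
    {"dx": 1, "dy": -0.2, "dz": 0, "wx": 0, "wy": 0, "wz": -0.148, "claw": 4.5},
    {"dx": 2.2, "dy": -0.4, "dz": 0, "wx": 0, "wy": 0, "wz": -0.296, "claw": 4.5},
    {"dx": 3.4, "dy": -0.6, "dz": 0, "wx": 0, "wy": 0, "wz": -0.444, "claw": 4.5},
    {"dx": 4.6, "dy": -0.76, "dz": 0, "wx": 0, "wy": 0, "wz": -0.592, "claw": 4.5},
    {"dx": 5.36, "dy": -0.76, "dz": 0, "wx": 0, "wy": 0, "wz": -0.74, "claw": 4.5}
  ]
}}

```text
t: 17.85
tool_pos: [0.4785, 0.2441, 0.2522]
tcp_rot: [3.142, 0.0, 2.038]
ft_force: [-0.4, 0.0, -0.0]
opening: 0.529
finger_force: 0.0
```

Call:
{"api": "jog_arm", "payload": {
  "rows": [
    {"dx": 0, "dy": 0, "dz": 2, "wx": 0, "wy": 0, "wz": -0.148, "claw": 4.5},
    {"dx": 0, "dy": 0, "dz": 4, "wx": 0, "wy": 0, "wz": -0.296, "claw": 4.5},
    {"dx": 0, "dy": 0, "dz": 6, "wx": 0, "wy": 0, "wz": -0.444, "claw": 4.5},
    {"dx": 0, "dy": 0, "dz": 7, "wx": 0, "wy": 0, "wz": -0.592, "claw": 4.5},
    {"dx": 0, "dy": 0, "dz": 8, "wx": 0, "wy": 0, "wz": -0.74, "claw": 4.5}
  ]
}}

```text
t: 18.35
tool_pos: [0.4782, 0.2432, 0.1714]
tcp_rot: [-3.141, -0.001, 2.777]
ft_force: [-0.5, -0.0, -0.5]
opening: 0.528
finger_force: 0.0
```

Call:
{"api": "jog_arm", "payload": {
  "rows": [
    {"dx": 0, "dy": 0, "dz": 0.3, "wx": 0, "wy": 0, "wz": -0.07, "claw": 4.5},
    {"dx": 0, "dy": 0, "dz": 0.3, "wx": 0, "wy": 0, "wz": -0.07, "claw": 4.5},
    {"dx": 0, "dy": 0, "dz": 0.3, "wx": 0, "wy": 0, "wz": -0.07, "claw": 4.5},
    {"dx": 0, "dy": 0, "dz": 0.3, "wx": 0, "wy": 0, "wz": -0.07, "claw": 4.5},
    {"dx": 0, "dy": 0, "dz": 0.3, "wx": 0, "wy": 0, "wz": -0.07, "claw": 4.5}
  ]
}}

```text
t: 18.85
tool_pos: [0.4781, 0.2445, 0.1697]
tcp_rot: [3.141, 0.001, 2.843]
ft_force: [-0.6, -1.0, -0.4]
opening: 0.524
finger_force: 0.0
```

```bash
python3 - <<'E'
from h import *
np.set_printoptions(precision=4,suppress=True)
c=cap('wrist','w5'); s=c['s']; print(s['tool_pos'],s['tcp_rot'])
h=cv2.cvtColor(c['color'],cv2.COLOR_RGB2HSV)
m=cv2.inRange(h,(4,180,130),(16,255,255)); n,_,st,ce=cv2.connectedComponentsWithStats(m)
for i in range(1,n):
    if st[i,4]>60: print(st[i],ce[i],plane(c,*ce[i],.10)[:2],plane(c,*ce[i],.085)[:2])
E
```

```text
[0.4781373317679447, 0.24451790775805604, 0.16966896114644836] [3.1411605876667843, 0.00058832691668953, 2.8427174500168175]
[246 107  19  18  87] [256.1839 115.8736] [0.3962 0.2359] [0.3946 0.2338]
[ 304  224   30   45 1049] [319.1201 247.3775] [0.4732 0.2461] [0.4775 0.2447]
[349 317  16  29 333] [355.988  332.5285] [0.5304 0.2514] [0.5393 0.2505]
```

View pics/w5.png

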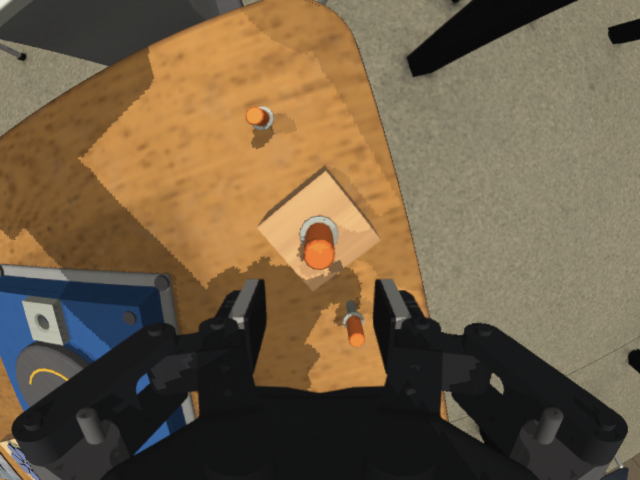

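The pin is centred between the jaws at (320,250), so I'll descend and grip it.

Call:
{"api": "jog_arm", "payload": {
  "rows": [
    {"dx": 0, "dy": 0, "dz": 2, "wx": 0, "wy": 0, "wz": 0, "claw": 4.5},
    {"dx": 0, "dy": 0, "dz": 4, "wx": 0, "wy": 0, "wz": 0, "claw": 4.5},
    {"dx": 0, "dy": 0, "dz": 6, "wx": 0, "wy": 0, "wz": 0, "claw": 4},
    {"dx": 0, "dy": 0, "dz": 7.5, "wx": 0, "wy": 0, "wz": 0, "claw": 4},
    {"dx": 0, "dy": 0, "dz": 8.3, "wx": 0, "wy": 0, "wz": 0, "claw": 3.5}
  ]
}}

```text
t: 19.4
tool_pos: [0.4771, 0.2445, 0.0852]
tcp_rot: [-3.141, -0.001, 2.844]
ft_force: [-0.5, 0.6, 0.6]
opening: 0.412
finger_force: 0.0
```

Call:
{"api": "jog_arm", "payload": {
  "rows": [
    {"dx": 0, "dy": 0, "dz": 0, "wx": 0, "wy": 0, "wz": 0, "claw": 2.8},
    {"dx": 0, "dy": 0, "dz": 0, "wx": 0, "wy": 0, "wz": 0, "claw": 2.2},
    {"dx": 0, "dy": 0, "dz": 0, "wx": 0, "wy": 0, "wz": 0, "claw": 1.4},
    {"dx": 0, "dy": 0, "dz": 0, "wx": 0, "wy": 0, "wz": 0, "claw": 1.2},
    {"dx": 0, "dy": 0, "dz": 0, "wx": 0, "wy": 0, "wz": 0, "claw": 1.2}
  ]
}}

```text
t: 19.9
tool_pos: [0.4784, 0.2449, 0.0871]
tcp_rot: [3.141, 0.001, 2.844]
ft_force: [-0.3, 0.3, 4.4]
opening: 0.192
finger_force: 58.8
```

Call:
{"api": "jog_arm", "payload": {
  "rows": [
    {"dx": 0, "dy": 0, "dz": -1, "wx": 0, "wy": 0, "wz": 0, "claw": 1.2},
    {"dx": 0, "dy": 0, "dz": -2.5, "wx": 0, "wy": 0, "wz": 0, "claw": 1.2},
    {"dx": 0, "dy": 0, "dz": -4.5, "wx": 0, "wy": 0, "wz": 0, "claw": 1.2},
    {"dx": 0, "dy": 0, "dz": -6.5, "wx": 0, "wy": 0, "wz": 0, "claw": 1.2},
    {"dx": 0, "dy": 0, "dz": -9, "wx": 0, "wy": 0, "wz": 0, "claw": 1.2}
  ]
}}

```text
t: 20.4
tool_pos: [0.477, 0.2444, 0.1771]
tcp_rot: [-3.141, -0.001, 2.844]
ft_force: [-0.6, -0.2, -1.1]
opening: 0.193
finger_force: 58.6
```

Call:
{"api": "jog_arm", "payload": {
  "rows": [
    {"dx": -0.5, "dy": -2.0, "dz": -0.5, "wx": 0, "wy": 0, "wz": 0, "claw": 1.2},
    {"dx": -1.5, "dy": -5, "dz": -0.5, "wx": 0, "wy": 0, "wz": 0, "claw": 1.2},
    {"dx": -2.7, "dy": -8.6, "dz": -0.5, "wx": 0, "wy": 0, "wz": 0, "claw": 1.2},
    {"dx": -3.8, "dy": -12.2, "dz": -0.5, "wx": 0, "wy": 0, "wz": 0, "claw": 1.2},
    {"dx": -5, "dy": -16, "dz": -0.5, "wx": 0, "wy": 0, "wz": 0, "claw": 1.2}
  ]
}}

```text
t: 20.9
tool_pos: [0.4783, 0.0759, 0.1819]
tcp_rot: [3.141, 0.0, 2.845]
ft_force: [0.6, -0.3, -1.4]
opening: 0.191
finger_force: 58.6
```

Call:
{"api": "jog_arm", "payload": {
  "rows": [
    {"dx": -1, "dy": -3.5, "dz": 0, "wx": 0, "wy": 0, "wz": 0, "claw": 1.2},
    {"dx": -2, "dy": -6.5, "dz": 0, "wx": 0, "wy": 0, "wz": 0, "claw": 1.2},
    {"dx": -2.7, "dy": -8.9, "dz": 0, "wx": 0, "wy": 0, "wz": 0, "claw": 1.2},
    {"dx": -2.7, "dy": -8.9, "dz": 0, "wx": 0, "wy": 0, "wz": 0, "claw": 1.2},
    {"dx": -2.7, "dy": -8.9, "dz": 0, "wx": 0, "wy": 0, "wz": 0, "claw": 1.2}
  ]
}}

```text
t: 21.4
tool_pos: [0.4782, -0.0162, 0.1817]
tcp_rot: [3.141, -0.0, 2.842]
ft_force: [0.5, 0.7, -0.5]
opening: 0.192
finger_force: 58.7
```

```bash
python3 - <<'E'
from h import *
np.set_printoptions(precision=4,suppress=True)
W=cap('wrist','w6'); s=W['s']; print(s['t'],s['tool_pos'],s['tcp_rot'],s['ft_force'])
S=cap('scene','s6'); D=cap('side','d6')
o=np.zeros((600,800,3),np.uint8)
o[:480,:400]=W['color'][:,120:520,::-1]
o[:300,410:790]=cv2.resize(S['color'][195:315,260:412,::-1],(380,300),interpolation=3)
o[300:600,410:790]=cv2.resize(D['color'][160:280,230:382,::-1],(380,300),interpolation=3); cv2.imwrite('pics/c6.png',o)
E
```

```text
21.4 [0.4781519691775838, -0.01623701614501737, 0.18165691299314335] [3.1411524803099624, -6.08056535016388e-05, 2.8424012037626802] [0.4919908889017509, 0.7414076967500937, -0.5202490894525433]
```

View pics/c6.png

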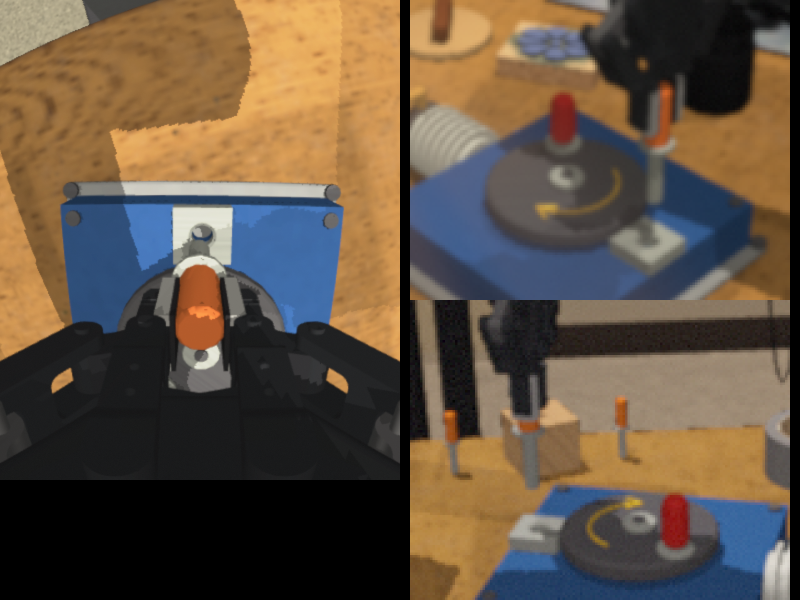

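The pin hangs upright with its tip above the boss: scene tip is about (358.4,276.2) and side tip about (278.4,234.8). I'll compare tip and bore within the same cameras, so the calibration bias cancels.

```bash
python3 - <<'E'
from h import *
np.set_printoptions(precision=4,suppress=True)
W,S,D=load('w6'),load('s6'),load('d6')
t,e=tri([ray(S,358.2,275.5),ray(D,278.6,234)]); b,e2=tri([ray(S,355.5,291.5),ray(D,281.3,253)])
print('tip',t,e,'bore',b,e2,'diff',b-t)
print('tip planes',plane(S,358.2,275.5,.0987),plane(D,278.6,234,.0987),'bore',plane(S,355.5,291.5,.062),plane(D,281.3,253,.062))
g=cv2.cvtColor(W['color'],cv2.COLOR_RGB2GRAY)[215:255,295:350]
print('bore wrist',plane(W,322,232.5,.062))
cv2.imwrite('pics/b.png',cv2.resize(W['color'][200:360,260:390,::-1],None,fx=3.6,fy=3.6,interpolation=3))
# knob
h=cv2.cvtColor(S['color'],cv2.COLOR_RGB2HSV)
E
```

```text
tip [ 0.4746 -0.0163  0.0982] [0.0013407867665558607, 0.0013407867665558078] bore [ 0.4785 -0.0194  0.0571] [0.00026437182161442684, 0.00026437182161446923] diff [ 0.0039 -0.0031 -0.0411]
tip planes [ 0.4729 -0.0154  0.0987] [ 0.4758 -0.0164  0.0987] bore [ 0.4759 -0.0137  0.062 ] [ 0.4791 -0.0285  0.062 ]
bore wrist [ 0.4783 -0.0142  0.062 ]
```

```bash
python3 - <<'E'
from h import *
np.set_printoptions(precision=4,suppress=True)
S,D=load('s6'),load('d6')
for n,c,(x0,x1),rows in (('side',D,(268,292),(226,229,232)),('sidebore',D,(268,296),(251,252,253,254,255)),('scene',S,(348,370),(266,269,272)),('scenebore',S,(344,372),(288,290,291,292,294))):
    g=cv2.cvtColor(c['color'],cv2.COLOR_RGB2GRAY)
    print(n,x0)
    for r in rows: print(r,g[r,x0:x1])
E
```

```text
side 268
226 [146 142 131 119 108 101 100  98  99 101 101 103  93  95 104 107 104 103
  98 102 107 108 107 107]
229 [132 134 134 135 129 121 108 102 100 103 103 103 100  96 102 105 104 102
 101  95  94  91  92  90]
232 [129 130 127 130 130 131 131 124 111 106 103 100  98  85  91  93  92  96
 112 119 119 119 122 126]
sidebore 268
251 [126 125 131 152 168 173 174 173 170 156 129 110 107 110 107 106 109 119
 132 142 150 140  98  66  60  63  63  67]
252 [124 132 147 165 172 175 173 175 172 163 144 124 122 120 107  98  96  96
 101 106 107  99  73  62  66  67  65  61]
253 [130 141 163 173 172 175 176 174 174 172 167 160 157 154 133 105  93  89
  90  90  89  78  65  63  65  66  62  61]
254 [126 140 157 163 164 166 167 167 171 171 172 170 174 172 162 127 103  98
  98  96  93  84  67  66  63  60  66  61]
255 [127 126 123 126 131 135 136 141 148 154 155 155 162 165 160 133 110 110
 115 109 101  81  59  62  62  61  63  61]
scene 348
266 [ 56  56  55  55  55  57  65  78  90  95  97 101  94  75  59  52  51  51
  52  52  53  52]
269 [ 57  57  56  57  56  59  69  85  97 105 108 105  95  76  59  54  53  53
  52  52  51  51]
272 [ 57  57  57  57  57  60  71  87  99 104 107 104  93  73  59  53  53  52
  52  52  52  52]
scenebore 344
288 [128 138 142 142 142 141 134 116  99  92  93  94 105 127 149 163 168 169
 168 166 162 152 138 121 106  94  89  87]
290 [144 145 145 144 144 139 131 117 104  94  92  96 101 109 122 141 157 168
 169 170 169 168 167 161 147 129 105  91]
291 [144 144 144 143 142 138 128 114 104  97  97  98 100 100 109 132 154 167
 169 169 169 169 165 159 145 125 105  91]
292 [138 140 142 142 143 141 133 122 113 104 102 103 105 108 120 140 158 167
 169 169 167 164 157 144 127 112  98  89]
294 [106 114 124 133 139 143 144 145 146 147 147 149 152 157 162 166 168 167
 165 157 144 131 117 108 102  98  88  77]
```

```bash
python3 - <<'E'
from h import *
np.set_printoptions(precision=2,suppress=True)
S,D=load('s6'),load('d6')
def proj(c,p):
    K=np.array(c['camera_matrix']); q=rot(c['attitude']).T@(np.array(p)-c['origin']); q=q/-q[2]; return np.array([K[0,0]*q[0]+K[0,2],-K[1,1]*q[1]+K[1,2]])
for n,c in (('S',S),('D',D)):
    print(n,'bore',proj(c,(.4791,-.0155,.062)),'pin .103',proj(c,(.4782,-.0162,.103)),'.12',proj(c,(.4782,-.0162,.12)),'d/dx(3mm)',proj(c,(.4812,-.0162,.103)),'d/dy(3mm)',proj(c,(.4782,-.0132,.103)))
E
```

```text
S bore [354.3  290.46] pin .103 [355.73 272.55] .12 [356.08 264.87] d/dx(3mm) [354.19 272.09] d/dy(3mm) [355.05 273.44]
D bore [281.35 249.98] pin .103 [279.65 231.96] .12 [279.12 224.22] d/dx(3mm) [281.16 231.89] d/dy(3mm) [279.67 231.3 ]
```

Call:
{"api": "jog_arm", "payload": {
  "rows": [
    {"dx": -0.35, "dy": 0.1, "dz": 0.5, "wx": 0, "wy": 0, "wz": 0, "claw": 1.2},
    {"dx": -0.35, "dy": 0.1, "dz": 1.2, "wx": 0, "wy": 0, "wz": 0, "claw": 1.2},
    {"dx": -0.35, "dy": 0.1, "dz": 2, "wx": 0, "wy": 0, "wz": 0, "claw": 1.2},
    {"dx": -0.35, "dy": 0.1, "dz": 2.7, "wx": 0, "wy": 0, "wz": 0, "claw": 1.2},
    {"dx": -0.35, "dy": 0.1, "dz": 2.7, "wx": 0, "wy": 0, "wz": 0, "claw": 1.2}
  ]
}}

```text
t: 22.05
tool_pos: [0.4808, -0.0157, 0.1528]
tcp_rot: [-3.141, -0.003, 2.844]
ft_force: [-0.5, 0.5, -1.6]
opening: 0.191
finger_force: 58.7
```

```bash
python3 - <<'E'
from h import *
W=cap('wrist','w7'); s=W['s']; print(s['t'],s['tool_pos'],s['tcp_rot'],s['ft_force'])
S=cap('scene','s7'); D=cap('side','d7')
o=np.zeros((600,800,3),np.uint8)
o[:600,:400]=cv2.resize(W['color'][190:310,280:360,::-1],(400,600),interpolation=3)
o[:300,410:790]=cv2.resize(S['color'][245:305,320:396,::-1],(380,300),interpolation=3)
o[300:600,410:790]=cv2.resize(D['color'][210:270,245:321,::-1],(380,300),interpolation=3); cv2.imwrite('pics/c7.png',o)
E
```

```text
22.05 [0.48082428455735476, -0.015704199066508485, 0.15280733851049888] [-3.141276748709828, -0.002759863178420696, 2.8440184163122773] [-0.5388084695192696, 0.48964057881149087, -1.6395807120180192]
```

View pics/c7.png

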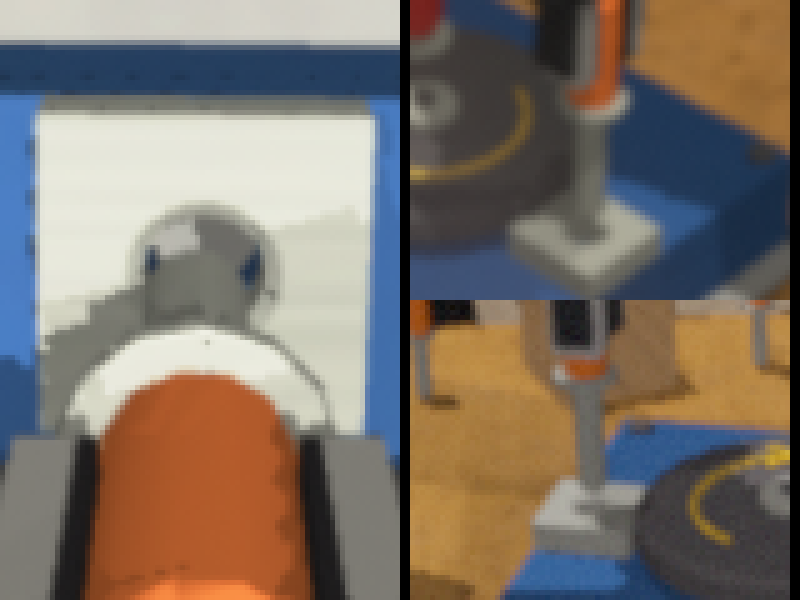

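The wrist crop shows the shank tip (201,235) inside the bore's chamfer ring (128–282, centre 205), and both fixed views agree. I'll lower gently.

Call:
{"api": "jog_arm", "payload": {
  "rows": [
    {"dx": 0, "dy": 0, "dz": 0.3, "wx": 0, "wy": 0, "wz": 0, "claw": 1.2},
    {"dx": 0, "dy": 0, "dz": 0.6, "wx": 0, "wy": 0, "wz": 0, "claw": 1.2},
    {"dx": 0, "dy": 0, "dz": 0.9, "wx": 0, "wy": 0, "wz": 0, "claw": 1.2},
    {"dx": 0, "dy": 0, "dz": 1.1, "wx": 0, "wy": 0, "wz": 0, "claw": 1.2},
    {"dx": 0, "dy": 0, "dz": 1.3, "wx": 0, "wy": 0, "wz": 0, "claw": 1.2}
  ]
}}

```text
t: 22.7
tool_pos: [0.4818, -0.016, 0.141]
tcp_rot: [-3.142, -0.0, 2.844]
ft_force: [0.1, 0.7, -0.7]
opening: 0.19
finger_force: 58.8
```

Call:
{"api": "jog_arm", "payload": {
  "rows": [
    {"dx": 0, "dy": 0, "dz": 0.2, "wx": 0, "wy": 0, "wz": 0, "claw": 1.2},
    {"dx": 0, "dy": 0, "dz": 0.4, "wx": 0, "wy": 0, "wz": 0, "claw": 1.2},
    {"dx": 0, "dy": 0, "dz": 0.6, "wx": 0, "wy": 0, "wz": 0, "claw": 1.2},
    {"dx": 0, "dy": 0, "dz": 0.8, "wx": 0, "wy": 0, "wz": 0, "claw": 1.2},
    {"dx": 0, "dy": 0, "dz": 1, "wx": 0, "wy": 0, "wz": 0, "claw": 1.2}
  ]
}}

```text
t: 23.2
tool_pos: [0.4819, -0.016, 0.1311]
tcp_rot: [3.142, 0.0, 2.844]
ft_force: [-0.3, -0.7, -1.2]
opening: 0.192
finger_force: 58.8
```

Call:
{"api": "jog_arm", "payload": {
  "rows": [
    {"dx": 0, "dy": 0, "dz": 0.3, "wx": 0, "wy": 0, "wz": 0, "claw": 1.2},
    {"dx": 0, "dy": 0, "dz": 0.6, "wx": 0, "wy": 0, "wz": 0, "claw": 1.2},
    {"dx": 0, "dy": 0, "dz": 0.9, "wx": 0, "wy": 0, "wz": 0, "claw": 1.2},
    {"dx": 0, "dy": 0, "dz": 1.2, "wx": 0, "wy": 0, "wz": 0, "claw": 1.2},
    {"dx": 0, "dy": 0, "dz": 1.4, "wx": 0, "wy": 0, "wz": 0, "claw": 1.2}
  ]
}}

```text
t: 23.7
tool_pos: [0.4818, -0.016, 0.1169]
tcp_rot: [-3.142, -0.0, 2.844]
ft_force: [0.9, 0.6, -0.4]
opening: 0.191
finger_force: 58.8
```

Call:
{"api": "jog_arm", "payload": {
  "rows": [
    {"dx": 0, "dy": 0, "dz": 0.2, "wx": 0, "wy": 0, "wz": 0, "claw": 1.2},
    {"dx": 0, "dy": 0, "dz": 0.3, "wx": 0, "wy": 0, "wz": 0, "claw": 1.2},
    {"dx": 0, "dy": 0, "dz": 0.4, "wx": 0, "wy": 0, "wz": 0, "claw": 1.2},
    {"dx": 0, "dy": 0, "dz": 0.5, "wx": 0, "wy": 0, "wz": 0, "claw": 1.2},
    {"dx": 0, "dy": 0, "dz": 0.6, "wx": 0, "wy": 0, "wz": 0, "claw": 1.2}
  ]
}}

```text
t: 24.2
tool_pos: [0.482, -0.016, 0.1113]
tcp_rot: [3.142, 0.0, 2.844]
ft_force: [-0.2, -0.2, -0.6]
opening: 0.19
finger_force: 58.8
```

Call:
{"api": "jog_arm", "payload": {
  "rows": [
    {"dx": 0, "dy": 0, "dz": 0.1, "wx": 0, "wy": 0, "wz": 0, "claw": 1.2},
    {"dx": 0, "dy": 0, "dz": 0.2, "wx": 0, "wy": 0, "wz": 0, "claw": 1.2},
    {"dx": 0, "dy": 0, "dz": 0.3, "wx": 0, "wy": 0, "wz": 0, "claw": 1.2},
    {"dx": 0, "dy": 0, "dz": 0.4, "wx": 0, "wy": 0, "wz": 0, "claw": 1.2},
    {"dx": 0, "dy": 0, "dz": 0.5, "wx": 0, "wy": 0, "wz": 0, "claw": 1.2}
  ]
}}

```text
t: 24.7
tool_pos: [0.4819, -0.016, 0.1062]
tcp_rot: [-3.142, -0.0, 2.844]
ft_force: [0.2, -0.7, -2.1]
opening: 0.192
finger_force: 58.8
```

Call:
{"api": "jog_arm", "payload": {
  "rows": [
    {"dx": 0, "dy": 0, "dz": 0.2, "wx": 0, "wy": 0, "wz": 0, "claw": 1.2},
    {"dx": 0, "dy": 0, "dz": 0.4, "wx": 0, "wy": 0, "wz": 0, "claw": 1.2},
    {"dx": 0, "dy": 0, "dz": 0.55, "wx": 0, "wy": 0, "wz": 0, "claw": 1.2},
    {"dx": 0, "dy": 0, "dz": 0.7, "wx": 0, "wy": 0, "wz": 0, "claw": 1.2},
    {"dx": 0, "dy": 0, "dz": 0.8, "wx": 0, "wy": 0, "wz": 0, "claw": 1.2}
  ]
}}

```text
t: 25.2
tool_pos: [0.4819, -0.016, 0.0981]
tcp_rot: [3.142, -0.0, 2.844]
ft_force: [0.7, -1.1, -0.5]
opening: 0.188
finger_force: 58.8
```

Call:
{"api": "jog_arm", "payload": {
  "rows": [
    {"dx": 0, "dy": 0, "dz": 0.05, "wx": 0, "wy": 0, "wz": 0, "claw": 1.2},
    {"dx": 0, "dy": 0, "dz": 0.1, "wx": 0, "wy": 0, "wz": 0, "claw": 1.2},
    {"dx": 0, "dy": 0, "dz": 0.13, "wx": 0, "wy": 0, "wz": 0, "claw": 1.2},
    {"dx": 0, "dy": 0, "dz": 0.15, "wx": 0, "wy": 0, "wz": 0, "claw": 1.2},
    {"dx": 0, "dy": 0, "dz": 0.15, "wx": 0, "wy": 0, "wz": 0, "claw": 1.2}
  ]
}}

```text
t: 25.7
tool_pos: [0.482, -0.0161, 0.0971]
tcp_rot: [-3.142, 0.0, 2.844]
ft_force: [-1.2, -0.0, 4.6]
opening: 0.193
finger_force: 59.4
```

The collar is seated at TCP z 0.097, with 4.6 N of contact. I'll release and lift.

Call:
{"api": "jog_arm", "payload": {
  "rows": [
    {"dx": 0, "dy": 0, "dz": 0, "wx": 0, "wy": 0, "wz": 0, "claw": 2},
    {"dx": 0, "dy": 0, "dz": 0, "wx": 0, "wy": 0, "wz": 0, "claw": 2.6},
    {"dx": 0, "dy": 0, "dz": 0, "wx": 0, "wy": 0, "wz": 0, "claw": 3.5},
    {"dx": 0, "dy": 0, "dz": 0, "wx": 0, "wy": 0, "wz": 0, "claw": 4},
    {"dx": 0, "dy": 0, "dz": 0, "wx": 0, "wy": 0, "wz": 0, "claw": 4}
  ]
}}

```text
t: 26.2
tool_pos: [0.4819, -0.016, 0.0967]
tcp_rot: [-3.142, -0.0, 2.844]
ft_force: [0.5, -0.0, 0.1]
opening: 0.469
finger_force: 0.0
```

Call:
{"api": "jog_arm", "payload": {
  "rows": [
    {"dx": 0, "dy": 0, "dz": -0.6, "wx": 0, "wy": 0, "wz": 0, "claw": 4},
    {"dx": 0, "dy": 0, "dz": -2, "wx": 0, "wy": 0, "wz": 0, "claw": 4},
    {"dx": 0, "dy": 0, "dz": -4, "wx": 0, "wy": 0, "wz": 0, "claw": 4},
    {"dx": 0, "dy": 0, "dz": -7, "wx": 0, "wy": 0, "wz": 0, "claw": 4},
    {"dx": 0, "dy": 0, "dz": -10, "wx": 0, "wy": 0, "wz": 0, "claw": 4}
  ]
}}

```text
t: 26.7
tool_pos: [0.4815, -0.0159, 0.1979]
tcp_rot: [-3.142, -0.001, 2.844]
ft_force: [-0.0, 0.4, -0.2]
opening: 0.473
finger_force: 0.0
```

Call:
{"api": "jog_arm", "payload": {
  "rows": [
    {"dx": 0, "dy": 0, "dz": -3, "wx": 0, "wy": 0, "wz": 0, "claw": 4},
    {"dx": 0, "dy": 0, "dz": -5, "wx": 0, "wy": 0, "wz": 0, "claw": 4},
    {"dx": 0, "dy": 0, "dz": -5, "wx": 0, "wy": 0, "wz": 0, "claw": 4},
    {"dx": 0, "dy": 0, "dz": -5, "wx": 0, "wy": 0, "wz": 0, "claw": 4},
    {"dx": 0, "dy": 0, "dz": -5, "wx": 0, "wy": 0, "wz": 0, "claw": 4}
  ]
}}

```text
t: 27.2
tool_pos: [0.4812, -0.0159, 0.2458]
tcp_rot: [-3.141, -0.002, 2.844]
ft_force: [0.4, 0.4, -1.2]
opening: 0.466
finger_force: 0.0
```

```bash
python3 - <<'E'
from h import *
W=cap('wrist','w8'); s=W['s']; print(s['t'],s['tool_pos'],s['ft_force'])
S=cap('scene','s8'); D=cap('side','d8')
o=np.zeros((600,800,3),np.uint8)
o[:480,:400]=W['color'][:,120:520,::-1]
o[:300,410:790]=cv2.resize(S['color'][195:315,260:412,::-1],(380,300),interpolation=3)
o[300:600,410:790]=cv2.resize(D['color'][160:280,230:382,::-1],(380,300),interpolation=3); cv2.imwrite('pics/c8.png',o)
E
```

```text
27.2 [0.48117584051376305, -0.01588061722840154, 0.24580151143655435] [0.39050387121234664, 0.42950905746154594, -1.1703275355163258]
```

View pics/c8.png

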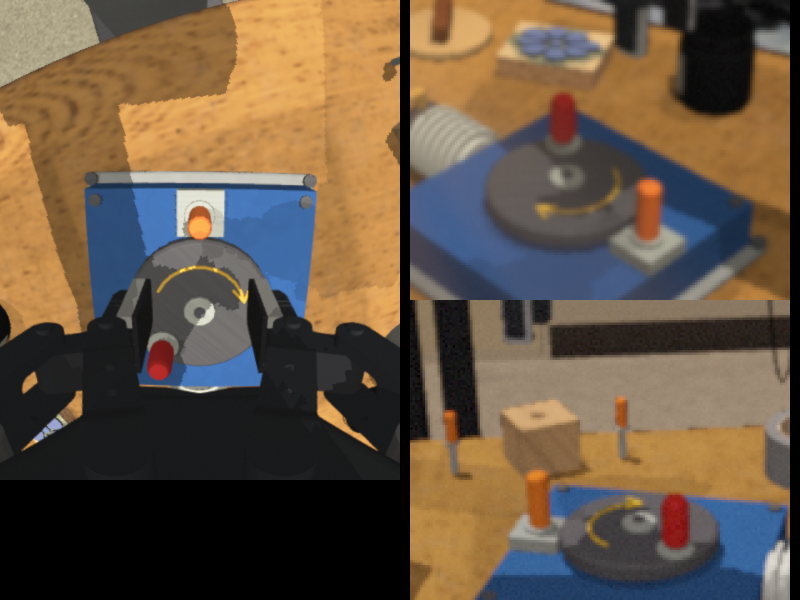

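The pin stands upright in the bore with its collar on the boss (scene crop 650,225; side crop 538,510). The wheel hasn't moved, the hand is clear and the bystanders look undisturbed, so I'm handing in.

```bash
python3 -c "
from station import sign_off
print(sign_off())"
```

```text
the job is handed in; nothing more can be done
None
```

I turned the flywheel to about 0.2 rad past its resistance peak and let it go, then lowered the lock pin until its collar sat on the boss and left it there; the job is handed in, and no verdict came back.

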